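# Make up a boring kit and a wheel kit in the school workshop

## Task

Make up the two kits for the next woodwork lesson. Boring kit, on the boring machine: lift the clear guard well open, lay the long block in the nest in line with it, lower the guard fully closed, and lay the long stick across the two black rests beside the nest. Wheel kit, in the plywood tray: the wheel, hub up, in the larger pocket and the ring in the smaller one; leave the spare cube and short stick where they lie.

Things in the scene. Friction and masses are not known exactly. Their poses are not given: they have to be found in the camera images.
- block: Long plain wooden block, 70 x 40 x 40 mm (x, y, z), 60-105 g. Origin at the centre of its underside, x along its length, z up. Lies flat on the table in the middle at the start, its x axis within 0.5 rad of world x.
- stick: Long square wooden stick, 100 x 18 x 18 mm (x, y, z), 25 g. Origin at the centre of its underside, x along its length. Lies flat on the table in the middle at the start, its x axis within 0.5 rad of world x.
- wheel: Wooden wheel: disc 64 mm across and 14 mm thick, with a round hub 26 mm across rising from it, top of hub 41 mm above the underside; 35-60 g. Origin at the centre of its underside, z up through the hub. Lies flat, hub up, on the table in the middle.
- ring: Plain wooden ring (short tube), 40 mm outside, 22 mm bore, 30 mm high, 25 g. Origin at the centre of its underside, z along its bore. Stands on the table in the middle.
- cube: Spare wooden cube, 40 mm, not part of either kit: stays where it is. Origin at the centre of its underside.
- short_stick: Spare short wooden stick, 55 x 18 x 18 mm, not part of either kit: stays where it is. Origin at the centre of its underside.
- borer: Boring machine, fixed, on the left or right: grey base, green motor at its far end. Origin on the table, z up, x away from the robot. In its frame (mm): nest pocket centred x 0, y 35, inside 86 (x) by 56 (y), floor z 20, rim z 28. Two black stick rests at x -32 and 32 (12 thick), y -65, tops z 42, lips 6 high, 38 apart; free between them down to z 12. Motor and posts from x 80, 72 high.
- tray: Plywood kit tray, fixed, 104 x 168 mm (x, y), on the other side from the borer. Origin at the centre of its underside, z up, x within 0.35 rad of world x. Floor z 5 mm, rims and divider to z 13 mm, 6 mm thick. Larger pocket: centred x 0, y 33 mm, inside 92 (x) by 90 (y). Smaller pocket: centred x 0, y -48 mm, inside 92 (x) by 60 (y).
- guard (a joint): Hinge of the clear guard over the nest, rad: 0 closed, grows as its near edge is lifted up and back, stop at 1.9. Stiff: stays where it is left, about 3 N at the handle lifts it. Starts at 0 to 0.25. The hinge line runs along the borer's y at its x 85, z 75 mm; the guard reaches 145 mm from it towards the robot, is 108 mm wide and has a 26 mm skirt.
- guard_handle (a point): Middle of the guard's handle: a black tab on its near edge, sticking out 50 mm towards the robot, 14 mm thick (y), 18 mm high when closed. It turns with the guard. Closed, the point is at x -88, y 35, z 61 mm in the borer's frame (173 mm from the hinge line, 14 mm below it); 22 mm of tab stick out beyond it.
Things that resemble listed ones, but are neither listed nor needed, are in the scene too. Leave any orange or pink look-alike of the tray alone.

How it is judged:
On the way, in this order (a step that is already met when the one before it is completed fails the run):
1. the guard is lifted well open (over 1.2 rad) (value of joint guard above 1.2 rad), for 0.1 s.
2. the long block lies in the nest (x of block in the frame of borer between -0.015 and 0.015 m and y of block in the frame of borer between 0.021 and 0.049 m and z of block in the frame of borer between 0.015 and 0.025 m and angle between block's own z axis and vertical below 0.15 rad and angle between the x axis of block and the x axis of borer, either way round below 0.3 rad), for 0.2 s.
At the end, for the whole second after the job is handed in: Block flat in the nest (15 mm in x, 14 in y, in line to 0.3 rad), guard closed (below 0.07 rad); long stick on both rests (22 mm in x, 14 in y, 0.3 rad); wheel flat, hub up, on the floor of the larger pocket; ring flat on the floor of the smaller; all at rest (all of step 2 and x of stick in the frame of borer between -0.022 and 0.022 m and y of stick in the frame of borer between -0.079 and -0.051 m and z of stick in the frame of borer between 0.037 and 0.047 m and angle between each of stick, wheel, ring's own z axis and vertical below 0.15 rad and angle between the x axis of stick and the x axis of borer, either way round below 0.3 rad and x of wheel in the frame of tray between -0.017 and 0.017 m and y of wheel in the frame of tray between 0.017 and 0.049 m and z of wheel in the frame of tray between 0.001 and 0.009 m and x of ring in the frame of tray between -0.029 and 0.029 m and y of ring in the frame of tray between -0.061 and -0.035 m and z of ring in the frame of tray between 0.001 and 0.009 m and linear speed of each of block, stick, wheel, ring below 0.02 m/s and value of joint guard below 0.07 rad); the robot touches nothing.
It fails at once if the spare cube was moved by more than 30 mm (distance of cube from where it was at the start of the episode above 0.03 m).
It fails at once if the spare short stick was moved by more than 30 mm (distance of short_stick from where it was at the start of the episode above 0.03 m).
It also fails if it takes over 144 s, if anything falls off the work surface, if the arm or the gripper's body presses on something with over 40 N, if the wrist force passes 120 N, or if a joint passes its speed limit or range.

## Robot

A 6-joint arm with a two-finger parallel gripper is mounted at the origin on the work surface. World frame = base frame: x ahead of the robot, y to its left, z up, the work surface at z = 0. Lengths are in m, angles in rad, forces in N, time in s.
With the tool pointing down it reaches from about 0.35 to 0.975 m from the base axis. Payload 4.9 kg.
Tool frame: the origin (TCP) lies at the very end of the fingers, on their centre line; the grasp point (between the pads) lies 19 mm behind it (manip.hold_point_z is the distance from the TCP to the grasp point, in m); z points along the fingers, y is the direction in which the jaws open and shut (so a half turn about z gives the same grasp; the last joint's range is limited). The gripper opens to 85 mm and grips with 20 to 120 N. Pads are 22 mm wide; open, the fingers measure 114 mm over their backs; the gripper's body (76 mm by 85 mm) begins 54 mm behind the grasp point. The pads swing forward as they close: fully open they stand 13 mm farther back than shut.
Start: joints at [1.185, 0.053, 1.613, -0, 1.476, -0.119], TCP at [0.165, 0.603, 0.209] pointing down, gripper open.
Joint ranges: [-3.01, 3.01], [-1.01, 2.22], [0.06, 2.58], [-1.02, 4.17], [0.09, 2.62], [-3.14, 3.14]. Speed limits (rad/s): [2.57, 2.57, 3.14, 3.14, 3.14, 3.14].

## Interface

Orientations are given as a unit quaternion [w, x, y, z].
In Python, from plant import manip gives the robot as it stands. The module is installed in compiled form; this text tells all that it offers.
- The arm moves only by the shell command python3 -m creep 'ROWS'. ROWS is JSON, a list of rows, each a list of 7 numbers: the turn, a rotation vector about the tool's x, y, z in degrees, then the shift along the tool's x, y, z in m, then the opening, from 0 (shut) to 1 (fully open). In form: [[ax, ay, az, tx, ty, tz, jaw], ...]. A call has 1 to 20 rows; each row shifts and turns the commanded pose from where the row before left it, along the tool's axes as they then stand; what a row does not reach is not made up. A row lasts 1/12 s, in which the tool goes at most 41.7 mm and 7.16 degrees, less where a joint would pass 70% of its speed; a pose out of reach is approached as far as the arm can. A call is refused whole if a number of a shift passes 0.0417 or a number of a turn 7.16, either way. A call with a gripper value outside its range is refused whole. The fingers move at their own pace and stop on an object; the grip force is fixed at half the most. Time passes only in rows, so rows that do not move let the fingers close. It gives the time, the measured TCP pose, the force and the opening at its end, in the units of the state.
- manip.state(): the state, without advancing time (a new reading comes with each control period).
- manip.grab_frame(name): name is "side" or "top" or "wrist"; returns the picture (400x640x3 uint8, blue, green, red); there is no depth.
- manip.get_calibration(name): a dict with "fx", "fy", "cx", "cy" (pixels), "xyz" and "attitude" of the camera in the world. Camera axes: x right, y down, z forward; pixel columns grow to the right and rows downward; lengths in m; the calibration is good to about 2 mm. A picture is of the moment at which its call begins: read the wrist's pose just before it. get_calibration takes no time and is no camera call; for the wrist camera it gives the pose at the moment of the call.
- manip.job_done(): hands the job in, once; it reports no verdict.
Trained networks look in the newest picture that a camera, given by its name, has taken for a name from the list of things; names that differ only in an ending like _2 or _b are one class to them, and where a whole thing is asked for, a point or a joint stands for the part that bears it (a point fixed in the world has none). Each returns a list of dicts, best first, with "confidence" (0 to 1); they miss things now and then, are a little off and sometimes report something else, mostly with a low value. They report only what shows in the picture. A call takes as long as a camera call. They do not tell look-alikes from the thing itself.
- manip.cut_out(target, camera): "pixels" (400x640 bool, what is visible of it) and "rect" ([left, top, right, bottom] in pixels, round what is visible of it).
The state is a dict: "time": time; "joint_pos": joint angles; "joint_vel": joint speeds; "joint_efforts": joint torques, N m; "tool_pos": TCP position; "tool_rot": TCP orientation; "contact_force": force on the tool from outside, world axes, zero at the start; "ft_torque": the same for the moment, N m; "gripper_width": opening from 0.0 (shut) to 1.0 (fully open).
Only numpy, scipy, OpenCV 4.12 (cv2) and the standard library are available. Lean on these libraries where they do the work, as an engineer would, in place of code of your own. Each camera call takes 0.05 s, during which the arm holds its last target.

## Working session

There is one attempt and no reset: what is moved stays moved. The work goes in short steps, Python scripts to look and compute and a shell command to move; the robot and the scene stay as the last step left them, time stands still between calls to the robot, and variables do not carry over. Pictures are saved under pics/ and viewed, and the job is handed in when it is done.

```bash
mkdir -p pics; ls; cat > h.py <<'E'
import numpy as np, cv2
from plant import manip
from scipy.spatial.transform import Rotation as R
def snap(cam,fn):
    im=manip.grab_frame(cam); cv2.imwrite('pics/'+fn,im); return im
def rot(q): return R.from_quat([q[1],q[2],q[3],q[0]])
def ray(cal,u,v):
    d=np.array([(u-cal['cx'])/cal['fx'],(v-cal['cy'])/cal['fy'],1.0])
    return np.array(cal['xyz']),rot(cal['attitude']).apply(d)
def onz(cal,u,v,z):
    o,d=ray(cal,u,v); t=(z-o[2])/d[2]; return o+t*d
def proj(cal,p):
    c=rot(cal['attitude']).inv().apply(np.array(p)-np.array(cal['xyz'])); 
    return np.stack([cal['fx']*c[...,0]/c[...,2]+cal['cx'],cal['fy']*c[...,1]/c[...,2]+cal['cy']],-1)
E
python3 - <<'E'
from h import *
print(manip.state())
for c in ['side','top','wrist']:
    snap(c,c+'0.png'); print(c,manip.get_calibration(c))
E
```

```text
pics
{'time': 0.0, 'joint_pos': array([ 1.18499209e+00,  5.33602370e-02,  1.61433645e+00,  4.81221989e-06,
        1.47600876e+00, -1.19023466e-01]), 'joint_vel': array([2.81007873e-05, 9.43166852e-04, 3.21290246e-04, 7.81834910e-04,
       2.21858628e-04, 1.22551354e-03]), 'joint_efforts': array([ 2.29700081e-04, -3.93697250e+01, -3.70170879e+01, -1.33702706e-04,
        7.11031607e-03, -4.51980341e-06]), 'tool_pos': array([0.16451745, 0.6022418 , 0.20723563]), 'tool_rot': array([-2.66145663e-04,  1.32995320e-01,  9.91116103e-01, -1.02232317e-03]), 'contact_force': array([0.69362031, 0.39318008, 0.60797388]), 'ft_torque': array([0.05563864, 0.02645265, 0.02132255]), 'gripper_width': 1.0032648806709001}
side {'fx': 449.94817781567997, 'fy': 449.94817781567997, 'cx': 318.4446123077185, 'cy': 200.84860314782483, 'xyz': array([0.3034313 , 1.14212001, 1.16021541]), 'attitude': array([ 0.02294606, -0.08616667,  0.92600331, -0.36683327])}
top {'fx': 393.50713336086187, 'fy': 393.50713336086187, 'cx': 313.73301384271065, 'cy': 199.4348402823695, 'xyz': array([0.28912885, 0.12871141, 1.02626051]), 'attitude': array([-0.07497172,  0.71282131, -0.69519768,  0.05445376])}
wrist {'fx': 342.2907081424669, 'fy': 342.2907081424669, 'cx': 321.12992381956326, 'cy': 196.05832718061174, 'xyz': array([0.09165776, 0.62372202, 0.37313464]), 'attitude': array([0.11921136, 0.78610713, 0.59970712, 0.09041905])}
```

View pics/side0.png

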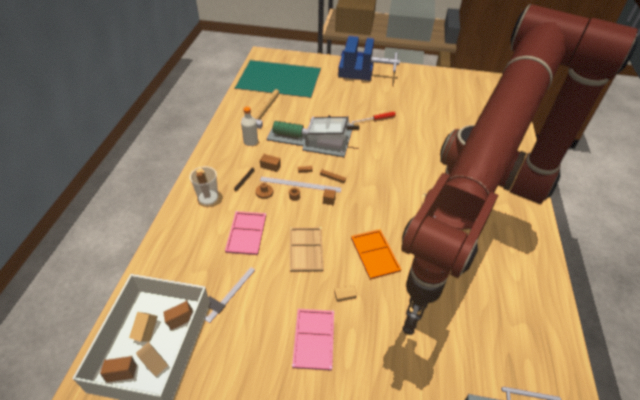

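View pics/top0.png

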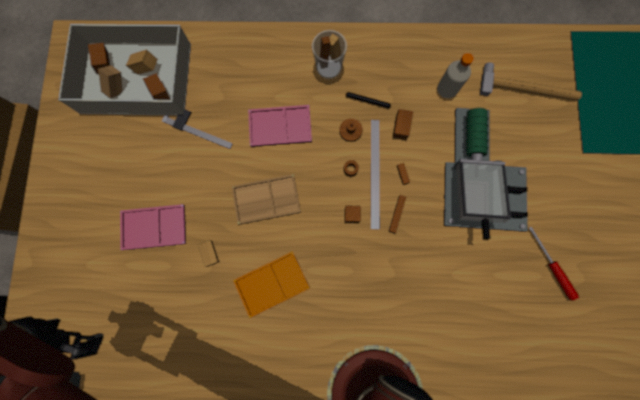

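View pics/wrist0.png

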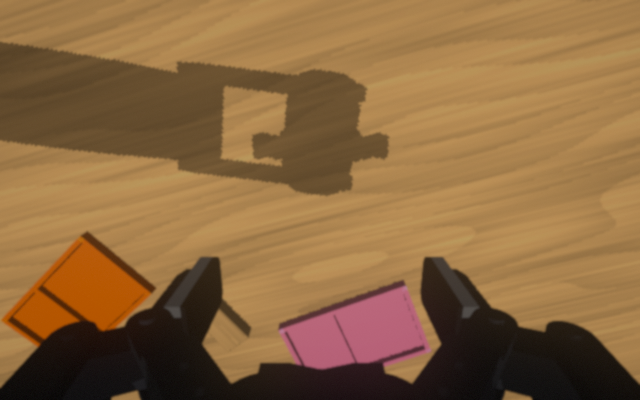

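The top picture shows the block at (403,124), wheel (350,130), ring (350,169), cube (353,214), short stick (403,174) and long stick (398,214). The borer is around (485,180) and the plywood tray at (267,200).

```bash
python3 - <<'E'
from h import *
im=cv2.imread('pics/top0.png'); side=cv2.imread('pics/side0.png')
cv2.imwrite('pics/top_c.png',cv2.resize(im[85:265,330:550],None,fx=3.6,fy=3.3,interpolation=cv2.INTER_CUBIC))
cv2.imwrite('pics/side_c.png',cv2.resize(side[105:275,230:370],None,fx=4,fy=3.5,interpolation=cv2.INTER_CUBIC))
zc={'block':.04,'stick':.018,'wheel':.0,'ring':.03,'cube':.04,'short_stick':.018,'borer':.0,'tray':.013}
for n in zc:
  for c in ['top','side']:
    cal=manip.get_calibration(c)
    for r in manip.cut_out(n,c)[:2]:
        m=r['pixels'].astype(np.uint8)
        if m.sum()<5: continue
        rc=cv2.minAreaRect(cv2.findNonZero(m)); b=cv2.boxPoints(rc)
        P=np.array([onz(cal,u,v,zc[n]) for u,v in b])
        ce=onz(cal,*rc[0],zc[n])
        e=P[1]-P[0]; f=P[2]-P[1]
        if np.linalg.norm(f)>np.linalg.norm(e): e,f=f,e
        print(n,c,round(r['confidence'],2),np.round(rc[0],1),'ctr',ce[:2].round(4),'L',np.linalg.norm(e).round(3),np.linalg.norm(f).round(3),'ang',np.degrees(np.arctan2(e[1],e[0])).round(1))
E
```

```text
block top 0.72 [402.1 124.1] ctr [ 0.6781 -0.0666] L 0.084 0.044 ang -9.4
block side 0.64 [269.8 162.1] ctr [ 0.6767 -0.0527] L 0.082 0.078 ang 169.4
stick top 0.79 [397.1 213.7] ctr [ 0.4433 -0.055 ] L 0.103 0.022 ang -15.1
stick top 0.51 [402.2 124.4] ctr [ 0.6858 -0.0713] L 0.085 0.045 ang -11.2
stick side 0.75 [332.3 176. ] ctr [ 0.441  -0.0479] L 0.103 0.041 ang 163.4
wheel top 0.64 [350.5 130. ] ctr [0.6745 0.066 ] L 0.063 0.063 ang -179.7
wheel side 0.76 [264. 191.] ctr [0.672  0.0589] L 0.071 0.067 ang 138.5
ring top 0.74 [350.2 168.1] ctr [0.5587 0.0675] L 0.043 0.039 ang -24.9
ring side 0.7 [313.  131.9] ctr [ 0.5558 -0.2731] L 0.377 0.258 ang 179.5
cube top 0.87 [352. 214.] ctr [0.4364 0.0623] L 0.046 0.04 ang -179.7
cube side 0.52 [328.5 196.5] ctr [0.4353 0.0784] L 0.072 0.046 ang 98.7
cube side 0.32 [332.5 127.5] ctr [ 0.4816 -0.3043] L 0.22 0.15 ang -168.2
short_stick top 0.44 [402.8 173.8] ctr [ 0.5495 -0.0709] L 0.057 0.023 ang -162.9
borer top 0.61 [485.5 173.5] ctr [ 0.5593 -0.2929] L 0.359 0.225 ang 176.0
borer side 0.9 [313.2 130.7] ctr [ 0.5628 -0.3185] L 0.396 0.281 ang 175.5
tray top 0.98 [270.6 284.2] ctr [0.2564 0.2638] L 0.172 0.106 ang -62.0
tray top 0.97 [265.3 199. ] ctr [0.4749 0.2882] L 0.171 0.107 ang -77.4
tray side 0.89 [244.8 233.1] ctr [0.6798 0.269 ] L 0.195 0.123 ang -80.8
tray side 0.81 [306.5 249. ] ctr [0.4699 0.2938] L 0.174 0.109 ang 99.8
```

View pics/top_c.png

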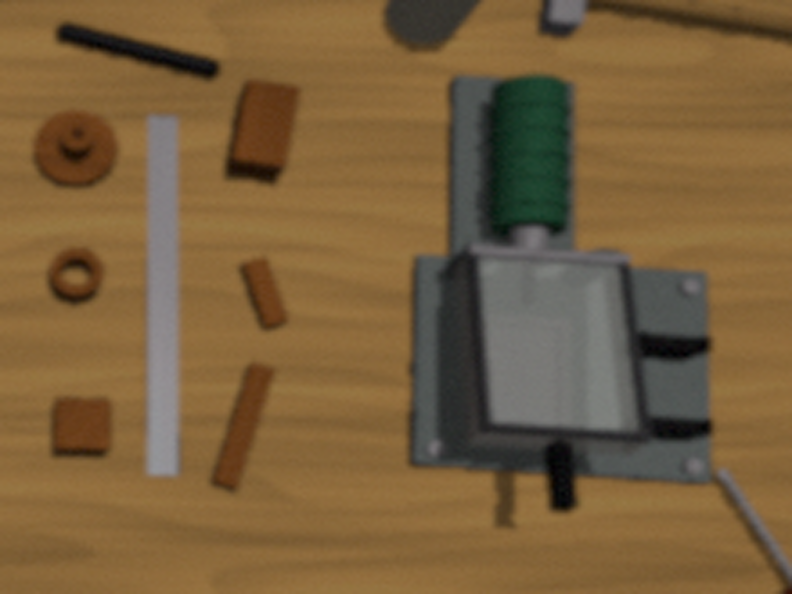

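View pics/side_c.png

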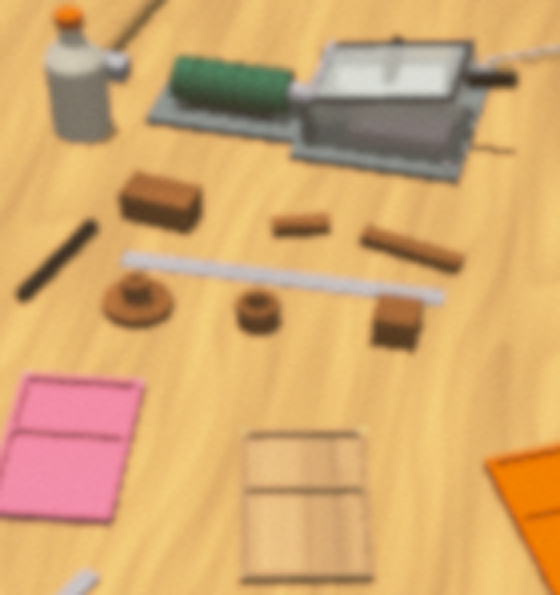

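```bash
python3 -m creep '[[0,0,0,-0.028,-0.0225,-0.012,1],[0,0,0,-0.028,-0.0225,-0.012,1],[0,0,0,-0.028,-0.0225,-0.012,1],[0,0,0,-0.028,-0.0225,-0.012,1],[0,0,0,-0.028,-0.0225,-0.012,1],[0,0,0,-0.028,-0.0225,-0.012,1],[0,0,0,-0.028,-0.0225,-0.012,1],[0,0,0,-0.028,-0.0225,-0.012,1],[0,0,0,-0.028,-0.0225,-0.012,1],[0,0,0,-0.028,-0.0225,-0.012,1],[0,0,0,-0.028,-0.0225,-0.012,1],[0,0,0,-0.028,-0.0225,-0.012,1],[0,0,0,0,0,0,1]]'
cat >> h.py <<'E'
def go(pos=None,Rm=None,ns=None):
    """deltas in tool frame from the measured pose to target: shift with tool axes as now, rotvec deg"""
    s=manip.state(); r0=rot(s['tool_rot']); 
    if pos is None: pos=s['tool_pos']
    d=r0.inv().apply(np.array(pos)-s['tool_pos'])
    a=np.zeros(3) if Rm is None else np.degrees((r0.inv()*Rm).as_rotvec())
    n=max(np.ceil(np.linalg.norm(d)/.0415),np.ceil(np.abs(a).max()/7.1),1)
    print('tcp',s['tool_pos'].round(4),'t',round(s['time'],2),'shift',d.round(4),'turn',a.round(2),'rows',n,'per',(d/n).round(4),(a/n).round(2))
def down(az): # tool down, tool x axis at world azimuth az(deg)
    a=np.radians(az); x=np.array([np.cos(a),np.sin(a),0]); z=np.array([0,0,-1.]); y=np.cross(z,x)
    return R.from_matrix(np.stack([x,y,z],1))
def st():
    s=manip.state(); r=rot(s['tool_rot']).as_matrix(); print('t',round(s['time'],2),'tcp',s['tool_pos'].round(4),'x',r[:,0].round(3),'z',r[:,2].round(3),'F',s['contact_force'].round(1),'w',round(s['gripper_width'],3),'j',s['joint_pos'].round(2))
E
python3 - <<'E'
from h import *
snap('wrist','w1.png'); st(); print(manip.get_calibration('wrist'))
E
```

```text
time: 2.03
tool_pos: [0.4212, 0.2499, 0.3555]
tool_rot: [0.003, 0.137, 0.991, 0.0]
contact_force: [-0.3, 0.1, 0.4]
gripper_width: 1.0
t 2.08 tcp [0.4196 0.2519 0.3542] x [-0.963  0.269 -0.002] z [ 0.003  0.001 -1.   ] F [-1.1  0.7 -0.2] w 1.002 j [ 0.39 -0.32  1.71 -0.    1.75 -0.91]
{'fx': 342.2907081424669, 'fy': 342.2907081424669, 'cx': 321.12992381956326, 'cy': 196.05832718061174, 'xyz': array([0.34620154, 0.27320365, 0.51962736]), 'attitude': array([0.11952321, 0.78768365, 0.59730239, 0.09218744])}
```

View pics/w1.png

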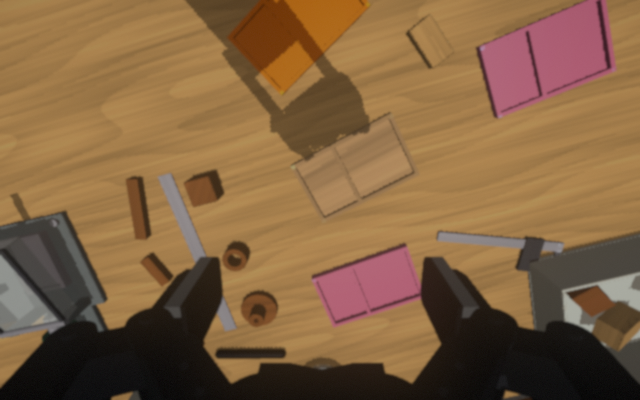

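This picture shows the plywood tray with corners near (292,166), (390,114), (413,177) and (323,216). The larger pocket is on the right. The ring, wheel, cube and sticks are on the left.

```bash
cat >> h.py <<'E'
def fit(name,cam,z,k=3):
    cal=manip.get_calibration(cam)
    for r in manip.cut_out(name,cam)[:k]:
        m=r['pixels'].astype(np.uint8)
        if m.sum()<8: continue
        c,_=cv2.findContours(m,cv2.RETR_EXTERNAL,cv2.CHAIN_APPROX_NONE); c=max(c,key=cv2.contourArea)[:,0].astype(float)
        P=np.array([onz(cal,u,v,z)[:2] for u,v in c]).astype(np.float32)*1000
        rc=cv2.minAreaRect(P); mm=cv2.moments(m,True)
        cc=onz(cal,mm['m10']/mm['m00'],mm['m01']/mm['m00'],z)
        print(name,cam,round(r['confidence'],2),'rect',np.round(r['rect']).astype(int),'ctr mm',np.round(rc[0],1),'wh',np.round(rc[1],1),'ang',round(rc[2],1),'centroid',(cc[:2]*1000).round(1))
E
python3 - <<'E'
from h import *
fit('tray','wrist',.013,4)
for n,z in [('wheel',.007),('ring',.03),('block',.04),('stick',.018),('cube',.04),('short_stick',.018)]: fit(n,'wrist',z,2)
fit('tray','top',.013,4);fit('tray','side',.013,4)
im=cv2.imread('pics/w1.png'); cv2.imwrite('pics/w1c.png',cv2.resize(im[100:230,270:440],None,fx=4.5,fy=4.5,interpolation=cv2.INTER_CUBIC))
E
```

```text
tray wrist 0.83 rect [312 245 419 327] ctr mm [675.7 265. ] wh [112.7 168.3] ang 6.6 centroid [673.2 265.3]
tray wrist 0.83 rect [228   0 371  94] ctr mm [254.9 267.1] wh [105.7 167.7] ang 27.3 centroid [269.  255.9]
tray wrist 0.63 rect [476   0 615 118] ctr mm [392.4 584.5] wh [106.3 175. ] ang 7.2 centroid [390.5 586.3]
tray wrist 0.53 rect [141 254 175 289] ctr mm [549.4 -65.2] wh [57.3 31.1] ang 17.9 centroid [548.8 -65.1]
wheel wrist 0.89 rect [244 293 278 326] ctr mm [668.4  74.4] wh [65.7 65.3] ang 22.5 centroid [668.2  74.1]
wheel wrist 0.57 rect [290 112 420 220] ctr mm [472.5 293.9] wh [109.7 170.7] ang 12.9 centroid [469.9 295.8]
ring wrist 0.89 rect [224 242 252 274] ctr mm [551.6  79.6] wh [37.9 50.6] ang 46.4 centroid [551.2  79.6]
stick wrist 0.94 rect [126 172 149 241] ctr mm [438.8 -41.8] wh [ 26.7 101.8] ang 73.2 centroid [437.3 -41.3]
cube wrist 0.55 rect [182 169 227 207] ctr mm [431.3  76.7] wh [45.  54.1] ang 0.7 centroid [431.   76.9]
short_stick wrist 0.57 rect [140 253 176 285] ctr mm [543.9 -56.6] wh [56.4 29.7] ang 16.8 centroid [543.  -56.9]
tray top 0.98 rect [235 254 307 319] ctr mm [257.3 263.5] wh [105.5 168. ] ang 27.7 centroid [256.3 263.7]
tray top 0.97 rect [235 171 301 222] ctr mm [475.5 287.8] wh [106.4 167.9] ang 12.6 centroid [474.9 288. ]
tray top 0.69 rect [122 205 190 249] ctr mm [395.9 580.9] wh [107.  171.2] ang 6.8 centroid [395.1 582.2]
tray top 0.56 rect [249 106 310 146] ctr mm [678.6 259.2] wh [110.6 170.8] ang 5.6 centroid [678.4 259.5]
tray side 0.89 rect [223 206 266 254] ctr mm [678.9 262.6] wh [112.1 186.7] ang 6.1 centroid [678.  268.3]
tray side 0.81 rect [289 225 325 275] ctr mm [472.1 290.4] wh [102.2 175.9] ang 12.5 centroid [472. 295.]
tray side 0.77 rect [350 232 403 279] ctr mm [254.4 265.6] wh [107.8 179.9] ang 26.8 centroid [252.4 269.9]
tray side 0.62 rect [292 310 338 369] ctr mm [393.2 583.6] wh [108.4 179.3] ang 7.3 centroid [392.4 589. ]
```

View pics/w1c.png

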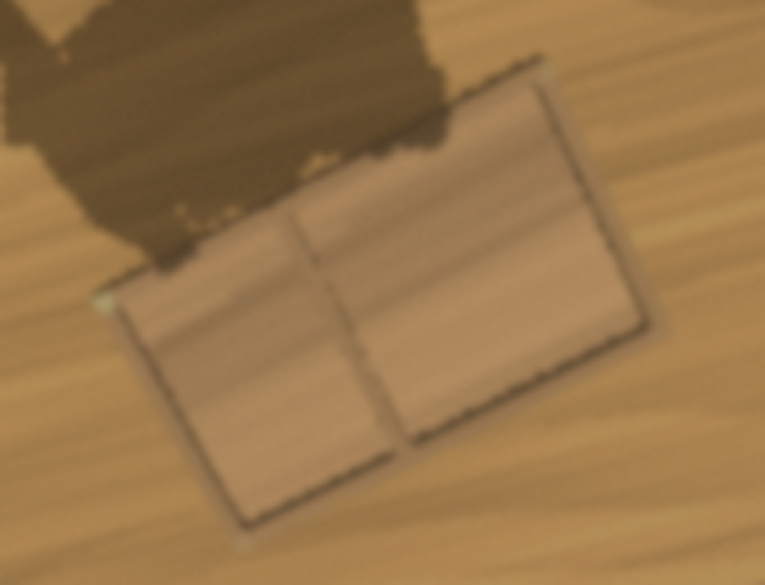

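```bash
python3 - <<'E'
from h import *
go([.42,-.12,.36],down(180))
E
```

```text
tcp [0.4171 0.2546 0.3521] t 2.53 shift [-0.1009 -0.3607 -0.0078] turn [ -0.02  -0.03 -15.19] rows 10.0 per [-0.0101 -0.0361 -0.0008] [-0.   -0.   -1.52]
```

```bash
python3 -m creep '[[0,0,-5.07,0,0,0,1],[0,0,-5.07,0,0,0,1],[0,0,-5.05,0,0,0,1],[0,0,0,0,-0.0415,-0.001,1],[0,0,0,0,-0.0415,-0.001,1],[0,0,0,0,-0.0415,-0.001,1],[0,0,0,0,-0.0415,-0.001,1],[0,0,0,0,-0.0415,-0.001,1],[0,0,0,0,-0.0415,-0.001,1],[0,0,0,0,-0.0415,-0.001,1],[0,0,0,0,-0.0415,-0.001,1],[0,0,0,0,-0.0415,-0.001,1],[0,0,0,0,0,0,1]]'
python3 - <<'E'
from h import *
st();snap('wrist','w2.png'); st(); print(manip.get_calibration('wrist'))
for n,z in [('wheel',.007),('ring',.03),('block',.04),('stick',.018),('cube',.04),('short_stick',.018),('borer',.012),('guard_handle',.061)]: fit(n,'wrist',z,2); st()
E
```

```text
time: 3.62
tool_pos: [0.4163, -0.1252, 0.3609]
tool_rot: [-0.001, 0.005, 1.0, -0.001]
contact_force: [-0.6, -0.2, -0.3]
gripper_width: 0.999
t 3.62 tcp [ 0.4163 -0.1252  0.3609] x [-1.     0.01   0.001] z [-0.001 -0.002 -1.   ] F [-0.6 -0.2 -0.3] w 0.999 j [-0.46 -0.45  1.8  -0.    1.8  -2.02]
t 3.67 tcp [ 0.4166 -0.1224  0.361 ] x [-1.     0.008  0.001] z [-0.001  0.    -1.   ] F [ 0.6  1.2 -0.2] w 1.0 j [-0.46 -0.46  1.8  -0.    1.8  -2.02]
{'fx': 342.2907081424669, 'fy': 342.2907081424669, 'cx': 321.12992381956326, 'cy': 196.05832718061174, 'xyz': array([ 0.34109194, -0.12067223,  0.52666733]), 'attitude': array([0.10565179, 0.70227513, 0.69608642, 0.10540892])}
wheel wrist 0.44 rect [416 280 421 300] ctr mm [674.4  45.2] wh [39.9  7. ] ang 4.4 centroid [675.3  46. ]
t 3.72 tcp [ 0.4168 -0.1206  0.3612] x [-1.     0.005  0.001] z [-0.001  0.001 -1.   ] F [ 0.2 -0.   1. ] w 0.999 j [-0.45 -0.46  1.8   0.    1.8  -2.02]
ring wrist 0.83 rect [427 216 457 251] ctr mm [558.1  69.1] wh [52.5 39.9] ang 49.3 centroid [557.2  69.6]
ring wrist 0.52 rect [148 120 290 334] ctr mm [ 564.9 -274
[... 1156 characters left out ...]
 ang 17.8 centroid [550.7 -62.7]
t 3.97 tcp [ 0.4173 -0.1182  0.3616] x [-1.    -0.001 -0.   ] z [ 0.  0. -1.] F [-0.2  0.6  0.1] w 1.0 j [-0.45 -0.46  1.8   0.    1.8  -2.02]
borer wrist 0.86 rect [150 120 289 335] ctr mm [ 575.1 -277.6] wh [209.9 377.1] ang 88.3 centroid [ 531.9 -268.7]
t 4.02 tcp [ 0.4173 -0.1183  0.3617] x [-1.    -0.001 -0.   ] z [ 0. -0. -1.] F [ 0.8  0.7 -1.1] w 0.999 j [-0.45 -0.46  1.8   0.    1.8  -2.02]
guard_handle wrist 0.82 rect [186 123 271 260] ctr mm [ 484.3 -248.7] wh [124.5 205.9] ang 89.5 centroid [ 495.1 -247.5]
t 4.07 tcp [ 0.4173 -0.1184  0.3616] x [-1.    -0.001 -0.   ] z [ 0. -0. -1.] F [-0.6  0.6  0.5] w 1.003 j [-0.45 -0.46  1.8   0.    1.8  -2.02]
```

View pics/w2.png

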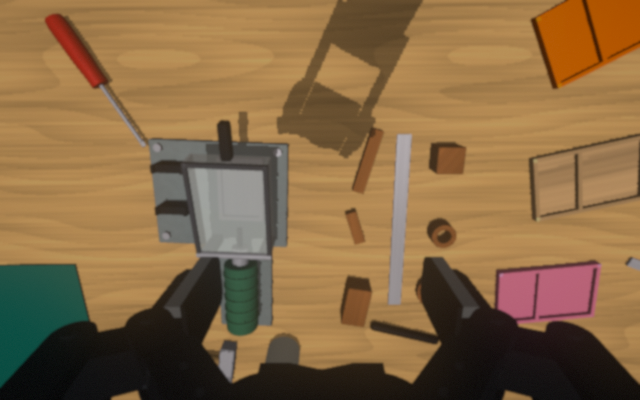

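```bash
python3 - <<'E'
from h import *
im=snap('wrist','w3.png'); st(); print(manip.get_calibration('wrist'))
cv2.imwrite('pics/w3c.png',cv2.resize(im[110:345,140:300],None,fx=4,fy=2.5*1.0,interpolation=cv2.INTER_CUBIC))
cv2.imwrite('pics/w3d.png',cv2.resize(im[110:260,140:300],None,fx=5,fy=4,interpolation=cv2.INTER_CUBIC))
fit('stick','wrist',.018,1);fit('block','wrist',.04,1);fit('ring','wrist',.03,1)
E
```

```text
t 4.12 tcp [ 0.4173 -0.1186  0.3616] x [-1.    -0.001 -0.   ] z [ 0. -0. -1.] F [0.4 0.  0.6] w 1.001 j [-0.45 -0.46  1.8   0.    1.8  -2.02]
{'fx': 342.2907081424669, 'fy': 342.2907081424669, 'cx': 321.12992381956326, 'cy': 196.05832718061174, 'xyz': array([ 0.34151107, -0.11749778,  0.5271899 ]), 'attitude': array([0.10583005, 0.69921712, 0.6990046 , 0.10624496])}
stick wrist 0.76 rect [347 126 379 195] ctr mm [444.2 -55.5] wh [ 22.2 101.4] ang 73.3 centroid [442.2 -55.1]
block wrist 0.93 rect [333 277 369 326] ctr mm [674.3 -71.2] wh [45.4 90.5] ang 80.3 centroid [673. -71.]
ring wrist 0.96 rect [425 217 451 247] ctr mm [558.7  62.6] wh [53.3 39.4] ang 36.0 centroid [558.4  62.2]
```

View pics/w3d.png

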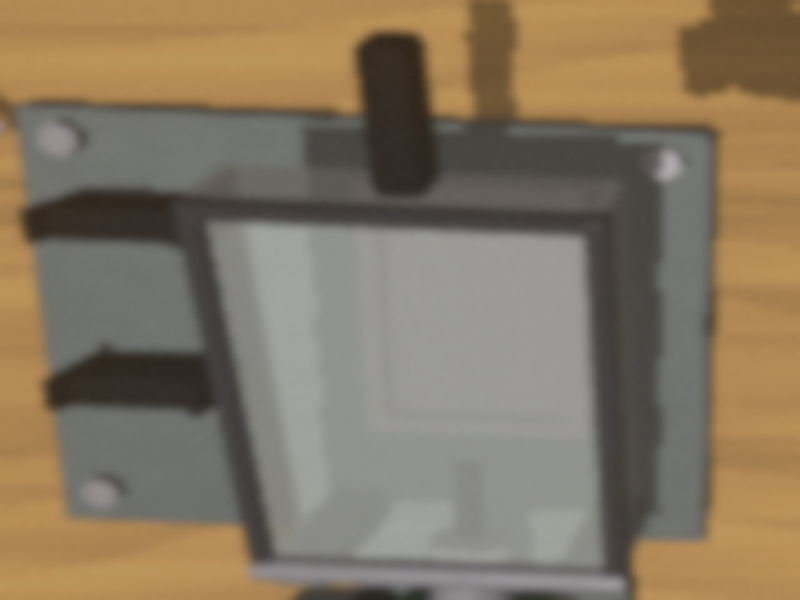

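The enlarged view shows the hinge bar at crop (250,572) to (628,583), the guard near edge at (180,205) to (615,215), the handle tip at (391,38) and the black rests on the left at rows 215 and 380. I'll fit the borer pose and guard angle to these points.

```bash
cat > bm.py <<'E'
from h import *
from scipy.optimize import least_squares
def bpt(q,p):
    c,s=np.cos(q[2]),np.sin(q[2]); p=np.asarray(p,float)/1000
    return np.stack([q[0]+c*p[...,0]-s*p[...,1],q[1]+s*p[...,0]+c*p[...,1],p[...,2]],-1)
def grd(th,p):
    p=np.asarray(p,float); dx=p[...,0]-85; dz=p[...,2]-75
    return np.stack([85+dx*np.cos(th)+dz*np.sin(th),p[...,1],75-dx*np.sin(th)+dz*np.cos(th)],-1)
E
cat > b1.py <<'E'
from bm import *
cal=manip.get_calibration('wrist')
S=lambda u,v:(140+u/5-.4,110+v/4-.4)
gp=[((-60,-19,75),S(182,203)),((-60,89,75),S(615,213)),((-110,35,70),S(391,38))]
fp=[((85,-19,75),S(252,575)),((85,89,75),S(628,583)),((-32,-65,42),S(115,205)),((32,-65,42),S(135,370))]
def res(q):
    r=[]
    for p,uv in gp: r.append(proj(cal,bpt(q,grd(q[3],p)))-uv)
    for p,uv in fp: r.append(proj(cal,bpt(q,p))-uv)
    return np.concatenate(r)
s=least_squares(res,[.53,-.27,0,.1],loss='soft_l1'); print(s.x.round(4),np.degrees(s.x[2]),res(s.x).reshape(-1,2).round(1))
q=s.x
im=cv2.imread('pics/w3.png'); im=cv2.resize(im,None,fx=4,fy=4,interpolation=cv2.INTER_CUBIC)
def poly(P,col):
    uv=((proj(cal,P)+.5)*4).astype(np.int32); cv2.polylines(im,[uv],True,col,1)
def box(x0,x1,y0,y1,z): return np.array([(x0,y0,z),(x1,y0,z),(x1,y1,z),(x0,y1,z)])
poly(bpt(q,box(-43,43,7,63,28)),(0,0,255))
for x in(-32,32): poly(bpt(q,box(x-6,x+6,-84,-46,42)),(0,255,0))
poly(bpt(q,grd(q[3],box(-60,85,-19,89,75))),(255,0,0))
poly(bpt(q,grd(q[3],box(-110,-60,28,42,70))),(255,255,0))
cv2.imwrite('pics/fit1.png',im[440:1060,560:1200])
E
python3 b1.py
```

```text
[ 0.4779 -0.2827 -0.0754  0.2312] -4.320383199494198 [[-0.1 -3.4]
 [ 0.7  0.4]
 [-0.2  0.6]
 [ 0.2 -4.8]
 [-0.6 -1.8]
 [ 0.6  1.7]
 [-0.7  2.5]]
```

View pics/fit1.png

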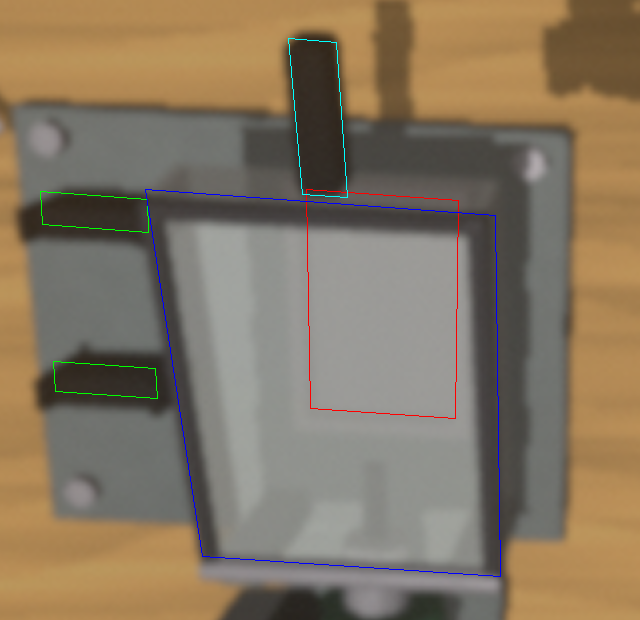

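```bash
python3 - <<'E'
from h import *
cal=manip.get_calibration('wrist')
for z in (0,.012):
  P=np.array([onz(cal,140+x/4-.4,110+y/4-.4,z)[:2]*1000 for x,y in [(12,105),(573,130),(566,540),(52,518)]]); print(P.round(1))
  for i in range(4):
    e=P[(i+1)%4]-P[i]; print(np.linalg.norm(e).round(1),np.degrees(np.arctan2(e[1],e[0])).round(2))
tc=manip.get_calibration('top')
Q=np.array([onz(tc,330+x/3.6-.36,85+y/3.3-.35,.012)[:2]*1000 for x,y in [(415,257),(708,272),(706,482),(413,465)]]); print(Q.round(1))
for i in range(4):
    e=Q[(i+1)%4]-Q[i]; print(np.linalg.norm(e).round(1),np.degrees(np.arctan2(e[1],e[0])).round(2))
E
```

```text
[[ 408.2 -390.6]
 [ 418.1 -176.6]
 [ 590.6 -185.5]
 [ 580.2 -400.6]]
214.3 87.36
172.8 -2.96
215.4 -92.79
172.2 176.66
[[ 406.7 -384.4]
 [ 416.3 -175.2]
 [ 585.  -183.9]
 [ 574.7 -394.2]]
209.4 87.36
168.8 -2.96
210.5 -92.79
168.3 176.66
[[ 583.9 -183.4]
 [ 575.7 -394.7]
 [ 408.  -381.6]
 [ 416.2 -176.5]]
211.4 -92.21
168.3 175.54
205.3 87.71
167.8 -2.36
```

```bash
sed -e 's/^s=least_squares.*$/f=lambda t:res([.4957,-.2843,-.0506,t[0]])\ns=least_squares(f,[.1]);q=np.array([.4957,-.2843,-.0506,s.x[0]]);print(q,f(s.x).reshape(-1,2).round(1))/' -e 's/^q=s.x//' -e 's/fit1/fit2/' b1.py > b2.py; python3 b2.py
```

```text
[ 0.4957     -0.2843     -0.0506      0.06686634] [[ 6.4  4.3]
 [ 2.   5.7]
 [ 4.8  8.8]
 [ 2.   6.6]
 [ 0.4  7.8]
 [ 0.8 14.8]
 [ 0.5 14.7]]
```

View pics/fit2.png

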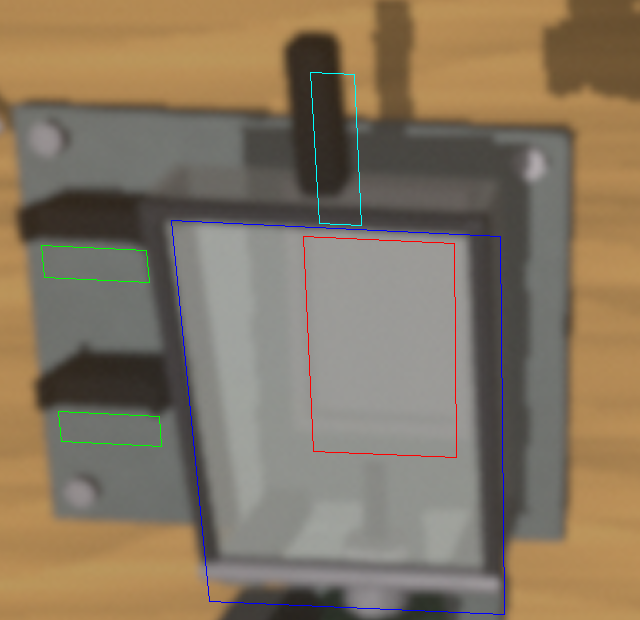

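```bash
cat > ed.py <<'E'
s=open('b1.py').read()
a,b=s.split("s=least_squares")
b=b.split("q=s.x\n")[1]
mid='''T=lambda u,v:(140+u/4-.4,110+v/4-.4)
gp=[((-60,-19,75),T(143,203)),((-60,89,75),T(495,213)),((-110,35,70),T(314,40))]
fp=[((85,-19,75),T(202,574)),((85,89,75),T(501,583)),((-32,-89,42),T(20,223)),((32,-89,42),T(38,392)),((32,-41,42),T(168,397))]
f=lambda t:res([t[0],t[1],-.0506,t[2]])
s=least_squares(f,[.48,-.28,.1],loss='soft_l1');q=np.array([s.x[0],s.x[1],-.0506,s.x[2]]);print(q,f(s.x).reshape(-1,2).round(1))
'''
open('b3.py','w').write(a+mid+b.replace('fit1','fit3'))
E
python3 ed.py; python3 b3.py
```

```text
[ 0.48269464 -0.28481908 -0.0506      0.17283842] [[ 0.9 -1.9]
 [-1.5 -0.3]
 [-1.5  0.8]
 [ 0.5 -1.2]
 [-0.  -0.2]
 [ 0.5  0.7]
 [ 0.4  0.3]
 [ 0.   0.5]]
```

View pics/fit3.png

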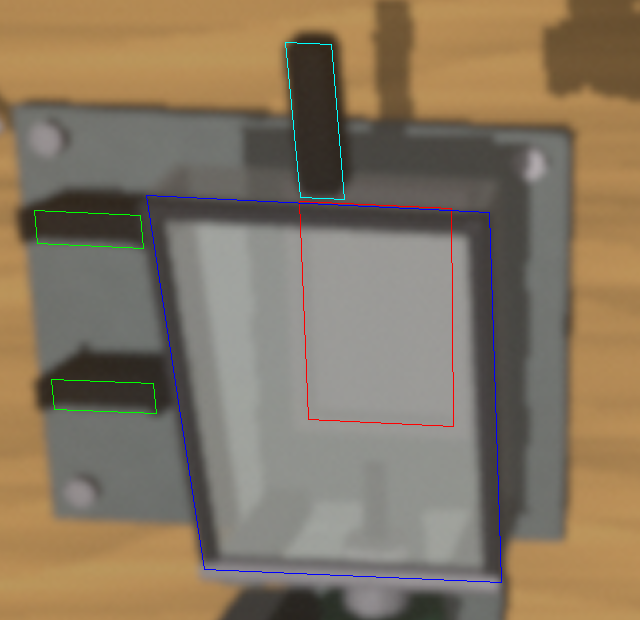

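```bash
cat >> bm.py <<'E'
Q=[.483,-.285,-.0506]
def tool(tilt): return down(180-2.9)*R.from_euler('y',tilt,degrees=True)
def handle(th,out=5): return bpt(Q,grd(th,(-88-out,35,61)))
E
python3 - <<'E'
from bm import *
T=tool(-40); h=handle(.173); z=T.apply([0,0,1]); print(h,z)
go(h+z*.019-z*.10,T)
# shift in the final tool frame, after turning in place
s=manip.state(); print(T.inv().apply(h+z*.019-z*.10-s['tool_pos']).round(4))
E
```

```text
[ 0.39213607 -0.2453535   0.09184961] [ 0.64196443 -0.03252052 -0.76604444]
tcp [ 0.4172 -0.1192  0.3616] t 4.27 shift [ 0.077  -0.1236  0.2077] turn [  0.99 -39.98   2.75] rows 7.0 per [ 0.011  -0.0177  0.0297] [ 0.14 -5.71  0.39]
[ 0.1876 -0.1273  0.1136]
```

```bash
python3 -m creep '[[0.14,-5.71,0.39,0,0,0,1],[0.14,-5.71,0.39,0,0,0,1],[0.14,-5.71,0.39,0,0,0,1],[0.14,-5.71,0.39,0,0,0,1],[0.14,-5.71,0.39,0,0,0,1],[0.14,-5.71,0.39,0,0,0,1],[0.14,-5.71,0.39,0,0,0,1],[0,0,0,0.0268,-0.0182,0.0162,1],[0,0,0,0.0268,-0.0182,0.0162,1],[0,0,0,0.0268,-0.0182,0.0162,1],[0,0,0,0.0268,-0.0182,0.0162,1],[0,0,0,0.0268,-0.0182,0.0162,1],[0,0,0,0.0268,-0.0182,0.0162,1],[0,0,0,0.0268,-0.0182,0.0162,1],[0,0,0,0,0,0,1],[0,0,0,0,0,0,1],[0,0,0,0,0,0,1]]'
python3 - <<'E'
from bm import *
st(); snap('wrist','w4.png'); snap('side','s4.png')
T=tool(-40); h=handle(.173); z=T.apply([0,0,1])
go(h+z*.019,T)
print(proj(manip.get_calibration('wrist'),np.array([h,handle(.173,22),handle(.1),handle(.25)])))
E
```

```text
time: 5.68
tool_pos: [0.3507, -0.2498, 0.1573]
tool_rot: [0.339, 0.023, 0.941, -0.007]
contact_force: [0.4, -0.0, -0.6]
gripper_width: 1.001
t 5.68 tcp [ 0.3507 -0.2498  0.1573] x [-0.77   0.039 -0.637] z [ 0.637 -0.028 -0.771] F [ 0.4 -0.  -0.6] w 1.001 j [-1.25 -0.87  2.49  0.66  1.31 -2.88]
tcp [ 0.3511 -0.2499  0.1585] t 5.78 shift [0.011  0.0064 0.0963] turn [ 0.16 -0.37  0.15] rows 3.0 per [0.0037 0.0021 0.0321] [ 0.05 -0.12  0.05]
[[328.38043804 181.84508541]
 [328.94173874 171.15835112]
 [328.18020223 167.18285198]
 [328.57074004 198.8133121 ]]
```

View pics/w4.png

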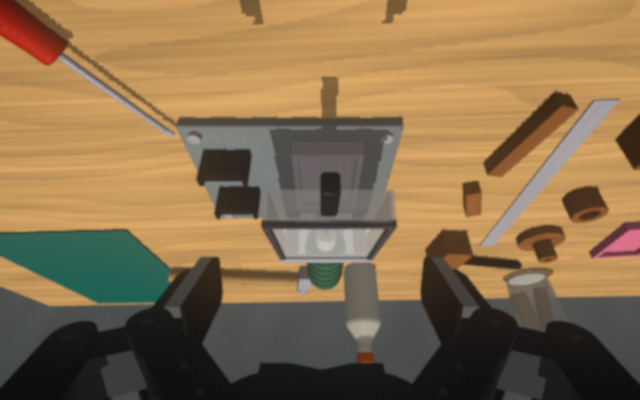

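View pics/s4.png

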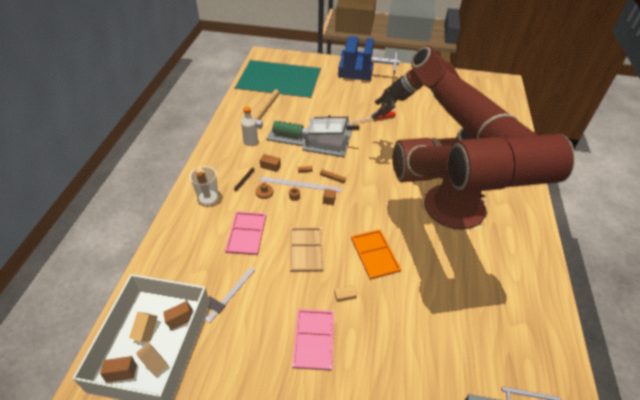

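```bash
python3 -m creep '[[0,0,0,0.0035,0.0015,0.024,1],[0,0,0,0.0035,0.0015,0.024,1],[0,0,0,0.0035,0.0015,0.024,1],[0,0,0,0,0.0015,0.024,1],[0,0,0,0,0,0,1],[0,0,0,0,0,0,1],[0,0,0,0,0,0,1]]'
python3 - <<'E'
from bm import *
st(); snap('wrist','w5.png'); 
T=tool(-40); h=handle(.173); z=T.apply([0,0,1])
go(h+z*.019,T)
E
```

```text
time: 6.37
tool_pos: [0.4044, -0.2464, 0.0777]
tool_rot: [0.339, 0.022, 0.941, -0.007]
contact_force: [-0.7, 0.5, 0.5]
gripper_width: 1.002
t 6.37 tcp [ 0.4044 -0.2464  0.0777] x [-0.769  0.037 -0.638] z [ 0.637 -0.029 -0.77 ] F [-0.7  0.5  0.5] w 1.002 j [-1.08 -0.6   2.49  0.71  0.99 -2.92]
tcp [ 0.4043 -0.247   0.0781] t 6.42 shift [0.0005 0.001  0.0006] turn [ 0.11 -0.33  0.12] rows 1.0 per [0.0005 0.001  0.0006] [ 0.11 -0.33  0.12]
```

View pics/w5.png

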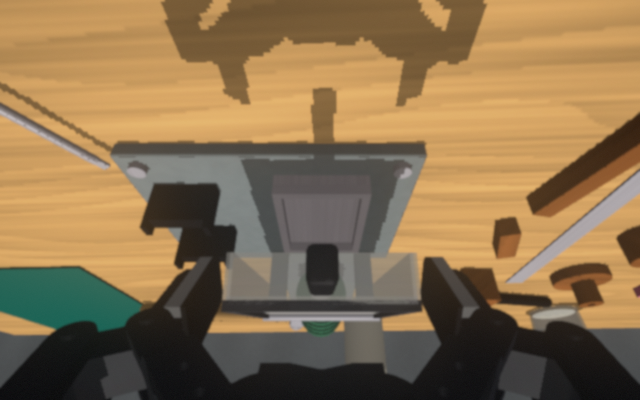

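```bash
python3 -m creep '[[0,0,0,0,0,0,0],[0,0,0,0,0,0,0],[0,0,0,0,0,0,0],[0,0,0,0,0,0,0],[0,0,0,0,0,0,0],[0,0,0,0,0,0,0],[0,0,0,0,0,0,0],[0,0,0,0,0,0,0]]'
python3 - <<'E'
from bm import *
st(); snap('wrist','w6.png'); 
E
```

```text
time: 7.08
tool_pos: [0.4033, -0.246, 0.0753]
tool_rot: [0.338, 0.023, 0.941, -0.007]
contact_force: [-4.5, 0.1, 1.2]
gripper_width: 0.15
t 7.08 tcp [ 0.4033 -0.246   0.0753] x [-0.771  0.039 -0.636] z [ 0.635 -0.028 -0.772] F [-4.5  0.1  1.2] w 0.15 j [-1.08 -0.6   2.49  0.71  0.99 -2.93]
```

View pics/w6.png

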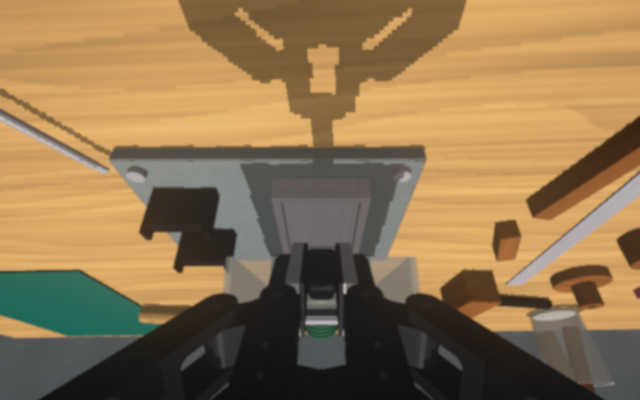

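```bash
python3 -m creep '[[0,4,0,-0.0077,0,-0.0087,0],[0,4,0,-0.0077,0,-0.0087,0],[0,4,0,-0.0077,0,-0.0087,0],[0,4,0,-0.0077,0,-0.0087,0],[0,4,0,-0.0077,0,-0.0087,0],[0,0,0,0,0,0,0],[0,0,0,0,0,0,0]]'
cat > arc.py <<'E'
from bm import *
import sys
st(); s=manip.state(); r=rot(s['tool_rot'])
H=bpt(Q,(85,35,75)); d=s['tool_pos']-H
z=r.apply([0,0,1]); tilt=np.degrees(np.arctan2(-z[0],-z[2])); print('tilt',tilt.round(1),'radius',np.hypot(d[0],d[2]).round(4),'ang',np.degrees(np.arctan2(d[2],-d[0])).round(1))
E
python3 arc.py
```

```text
time: 7.72
tool_pos: [0.4137, -0.2465, 0.1329]
tool_rot: [0.169, 0.023, 0.985, -0.002]
contact_force: [-6.1, -2.0, 2.5]
gripper_width: 0.145
t 7.72 tcp [ 0.4137 -0.2465  0.1329] x [-0.942  0.044 -0.332] z [ 0.332 -0.012 -0.943] F [-6.1 -2.   2.5] w 0.145 j [-0.85 -0.47  2.22  0.26  1.17 -2.45]
tilt -19.4 radius 0.1663 ang 20.4
```

```bash
python3 -m creep '[[0,4,0,-0.0077,0,-0.0087,0],[0,4,0,-0.0077,0,-0.0087,0],[0,4,0,-0.0077,0,-0.0087,0],[0,4,0,-0.0077,0,-0.0087,0],[0,4,0,-0.0077,0,-0.0087,0],[0,4,0,-0.0077,0,-0.0087,0],[0,4,0,-0.0077,0,-0.0087,0],[0,4,0,-0.0077,0,-0.0087,0],[0,4,0,-0.0077,0,-0.0087,0],[0,0,0,0,0,0,0]]'
python3 arc.py
```

```text
time: 8.55
tool_pos: [0.4781, -0.2498, 0.2137]
tool_rot: [-0.146, 0.023, 0.989, 0.006]
contact_force: [-2.9, 0.5, 4.2]
gripper_width: 0.141
t 8.55 tcp [ 0.4781 -0.2498  0.2137] x [-0.956  0.044  0.289] z [-0.288  0.019 -0.957] F [-2.9  0.5  4.2] w 0.141 j [-0.54  0.05  1.63 -0.13  1.72 -2.07]
tilt 16.7 radius 0.1662 ang 56.6
```

```bash
python3 -m creep '[[0,4,0,-0.0077,0,-0.0087,0],[0,4,0,-0.0077,0,-0.0087,0],[0,4,0,-0.0077,0,-0.0087,0],[0,4,0,-0.0077,0,-0.0087,0],[0,4,0,-0.0077,0,-0.0087,0],[0,4,0,-0.0077,0,-0.0087,0],[0,4,0,-0.0077,0,-0.0087,0],[0,4,0,-0.0077,0,-0.0087,0],[0,4,0,-0.0077,0,-0.0087,0],[0,0,0,0,0,0,0],[0,0,0,0,0,0,0]]'
python3 arc.py; python3 - <<'E'
from h import *
snap('side','s7.png');snap('wrist','w7.png')
E
```

```text
time: 9.47
tool_pos: [0.5763, -0.2548, 0.2406]
tool_rot: [-0.443, 0.021, 0.896, 0.013]
contact_force: [-0.3, 0.7, 0.8]
gripper_width: 0.145
t 9.47 tcp [ 0.5763 -0.2548  0.2406] x [-0.607  0.025  0.794] z [-0.793  0.042 -0.608] F [-0.3  0.7  0.8] w 0.145 j [-0.4   0.65  1.02 -0.38  2.32 -2.07]
tilt 52.5 radius 0.1658 ang 92.3
```

View pics/s7.png

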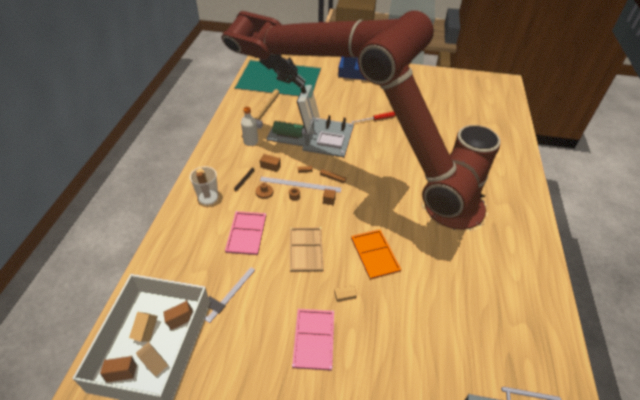

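```bash
python3 -m creep '[[0,0,0,0,0,0,0.6],[0,0,0,0,0,0,0.6],[0,0,0,0,0,0,0.6],[0,0,0,0,0,-0.02,0.6],[0,0,0,0,0,-0.03,0.6],[0,0,0,0,0,-0.03,0.6],[0,0,0,0,0,-0.03,1],[0,-7,0,0,0,0,1],[0,-7,0,0,0,0,1],[0,-7,0,0,0,0,1],[0,-7,0,0,0,0,1],[0,-7,0,0,0,0,1],[0,-7,0,0,0,0,1],[0,-7,0,0,0,0,1],[0,-3.5,0,0,0,0,1],[0,0,0,0,0,0,1]]'
python3 - <<'E'
from bm import *
st(); snap('wrist','w8.png'); T=down(170); p=np.array([.60,-.07,.30]);go(p,T); s=manip.state(); print(T.inv().apply(p-s['tool_pos']))
E
```

```text
time: 10.9
tool_pos: [0.6606, -0.2593, 0.3115]
tool_rot: [0.002, 0.025, 1.0, 0.001]
contact_force: [0.1, -0.4, 0.8]
gripper_width: 1.001
t 10.9 tcp [ 0.6606 -0.2593  0.3115] x [-0.999  0.049 -0.005] z [ 0.005  0.002 -1.   ] F [ 0.1 -0.4  0.8] w 1.001 j [-0.48  0.21  1.27  0.    1.66 -2.  ]
tcp [ 0.6613 -0.2593  0.3106] t 10.95 shift [0.0705 0.186  0.0111] turn [0.19 0.1  7.19] rows 5.0 per [0.0141 0.0372 0.0022] [0.04 0.02 1.44]
[0.0932182  0.17574252 0.01061433]
```

View pics/w8.png

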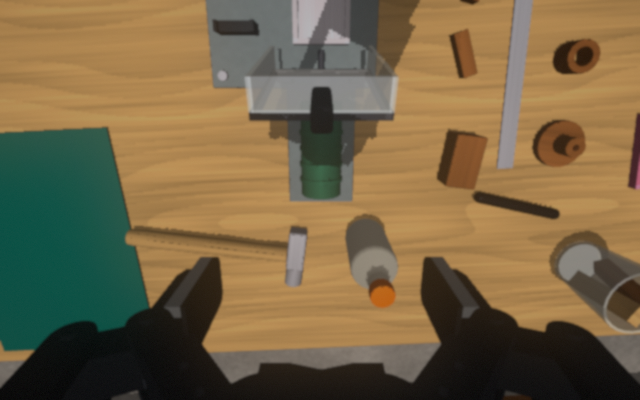

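The guard stands open at image (320,90). The block is at (465,160) and clear of everything else.

```bash
python3 -m creep '[[0,0,3.6,0,0,0,1],[0,0,3.6,0,0,0,1],[0,0,0,0.0186,0.0351,0.002,1],[0,0,0,0.0186,0.0351,0.002,1],[0,0,0,0.0186,0.0351,0.002,1],[0,0,0,0.0186,0.0351,0.002,1],[0,0,0,0.0186,0.0351,0.002,1],[0,0,0,0,0,0,1],[0,0,0,0,0,0,1],[0,0,0,0,0,0,1],[0,0,0,0,0,0,1]]'
python3 - <<'E'
from bm import *
im=snap('wrist','w9.png'); st(); 
fit('block','wrist',.04,1); fit('wheel','wrist',.007,1);fit('ring','wrist',.03,1)
cal=manip.get_calibration('wrist'); print(cal['xyz'],cal['attitude'])
E
```

```text
time: 11.87
tool_pos: [0.6021, -0.0713, 0.2993]
tool_rot: [-0.0, 0.087, 0.996, 0.002]
contact_force: [0.1, -0.1, 0.6]
gripper_width: 1.003
t 11.92 tcp [ 0.602  -0.0715  0.2993] x [-0.985  0.174  0.001] z [-0.     0.004 -1.   ] F [-0.2 -0.6 -0.1] w 1.001 j [-0.24 -0.03  1.55  0.    1.63 -1.64]
block wrist 0.67 rect [407  86 442 120] ctr mm [562.  61.] wh [42.  35.8] ang 79.9 centroid [561.3  61.1]
wheel wrist 0.87 rect [406 157 450 208] ctr mm [674.   67.7] wh [67.  65.4] ang 23.8 centroid [673.5  68.2]
ring wrist 0.78 rect [406  84 443 117] ctr mm [562.2  64.4] wh [43.7 37.8] ang 79.9 centroid [562.1  64.3]
[ 0.52715696 -0.05767343  0.46493276] [0.11314926 0.7581616  0.63469376 0.09773465]
```

View pics/w9.png

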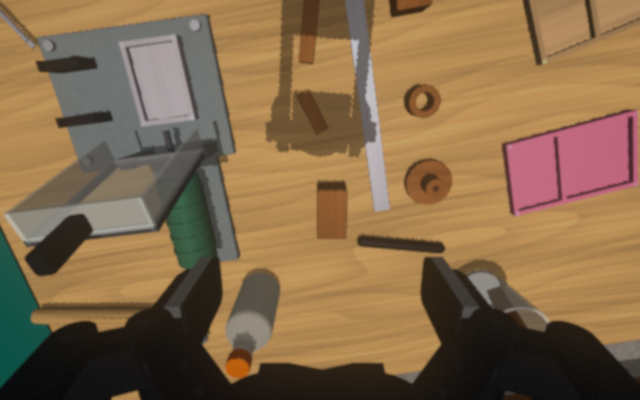

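```bash
python3 - <<'E'
from h import *
im=cv2.imread('pics/w9.png')
cv2.imwrite('pics/w9a.png',cv2.resize(im[170:250,295:375],None,fx=7,fy=7,interpolation=cv2.INTER_CUBIC))
cv2.imwrite('pics/w9b.png',cv2.resize(im[5:165,25:245],None,fx=3.6,fy=3.6,interpolation=cv2.INTER_CUBIC))
E
```

```text
(no output)
```

View pics/w9a.png

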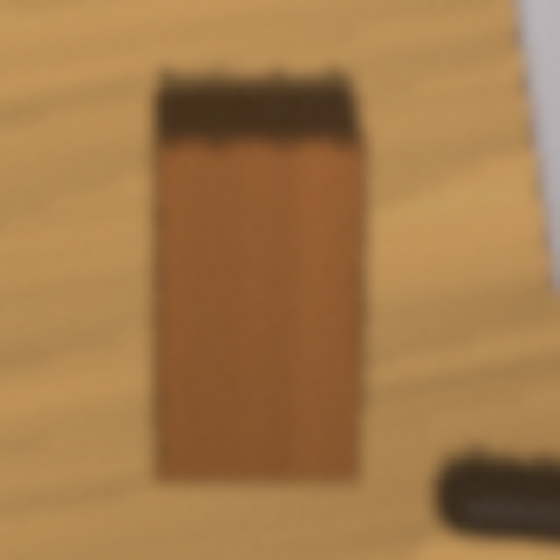

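View pics/w9b.png

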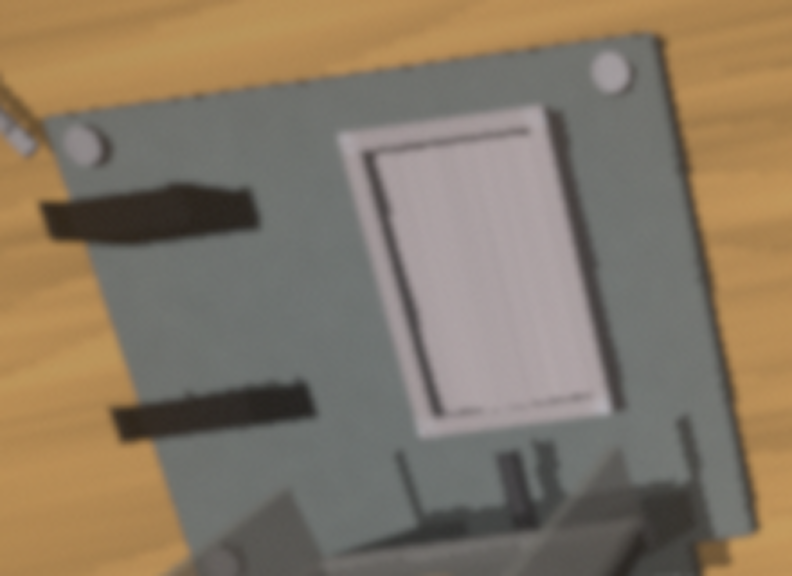

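```bash
python3 - <<'E'
from h import *
cal=manip.get_calibration('wrist')
def rp(pts,z,t):
    P=np.array([onz(cal,u,v,z)[:2]*1000 for u,v in pts]); print(t,P.mean(0).round(1))
    for i in range(4):
        e=P[(i+1)%4]-P[i]; print('  ',np.linalg.norm(e).round(1),np.degrees(np.arctan2(e[1],e[0])).round(2))
    return P.mean(0)
rp([(295+x/7-.43,170+y/7-.43) for x,y in [(158,140),(360,140),(360,480),(155,480)]],.04,'block')
c=rp([(25+x/3.6-.36,5+y/3.6-.36) for x,y in [(340,133),(545,105),(612,412),(422,437)]],.028,'nest')
y=np.radians(-2.9); print('borer origin',c-35*np.array([-np.sin(y),np.cos(y)]))
rp([(25+x/3.6-.36,5+y/3.6-.36) for x,y in [(45,120),(660,35),(755,530),(190,545)]],.012,'base')
# rests lip/top: ends
for x,yy in [(100,240-16),(150,213),(215,412)]: print(onz(cal,25+x/3.6-.36,5+yy/3.6-.36,.042)[:2].round(4))
E
```

```text
block [684.4 -69.8]
   37.3 79.83
   68.3 -8.86
   39.6 -100.21
   68.3 169.23
nest [ 483.3 -247.8]
   68.0 86.96
   97.7 -3.61
   67.5 -92.86
   97.9 176.69
borer origin [ 481.55197785 -282.79963136]
base [ 491.3 -282.2]
   210.1 86.97
   165.5 -3.5
   209.4 -98.61
   145.2 177.13
[ 0.4479 -0.3566]
[ 0.4476 -0.3396]
[ 0.5103 -0.3426]
```

```bash
python3 - <<'E'
from bm import *
go([.683,-.070,.10],down(170)); go([.683,-.070,.014],down(170))
E
```

```text
tcp [ 0.6017 -0.0714  0.2993] t 12.07 shift [-0.0799  0.0148  0.1993] turn [ 0.22 -0.03 -0.05] rows 6.0 per [-0.0133  0.0025  0.0332] [ 0.04 -0.   -0.01]
tcp [ 0.6017 -0.0714  0.2993] t 12.07 shift [-0.0799  0.0145  0.2853] turn [ 0.22 -0.03 -0.05] rows 8.0 per [-0.01    0.0018  0.0357] [ 0.03 -0.   -0.01]
```

```bash
python3 -m creep '[[0,0,0,-0.0133,0.0025,0.0332,1],[0,0,0,-0.0133,0.0025,0.0332,1],[0,0,0,-0.0133,0.0025,0.0332,1],[0,0,0,-0.0133,0.0025,0.0332,1],[0,0,0,-0.0133,0.0025,0.0332,1],[0,0,0,-0.0133,0.0025,0.0332,1],[0,0,0,0,0,0,1],[0,0,0,0,0,0,1],[0,0,0,0,0,0,1],[0,0,0,0,0,0,1]]'
python3 - <<'E'
from bm import *
snap('wrist','w10.png');go([.683,-.070,.014],down(170))
E
```

```text
time: 12.9
tool_pos: [0.6843, -0.0693, 0.1041]
tool_rot: [0.003, 0.087, 0.996, 0.002]
contact_force: [0.2, 0.4, 1.2]
gripper_width: 0.996
tcp [ 0.6844 -0.0692  0.1043] t 12.95 shift [ 0.0017 -0.0013  0.0902] turn [0.21 0.32 0.02] rows 3.0 per [ 0.0006 -0.0004  0.0301] [0.07 0.11 0.01]
```

View pics/w10.png

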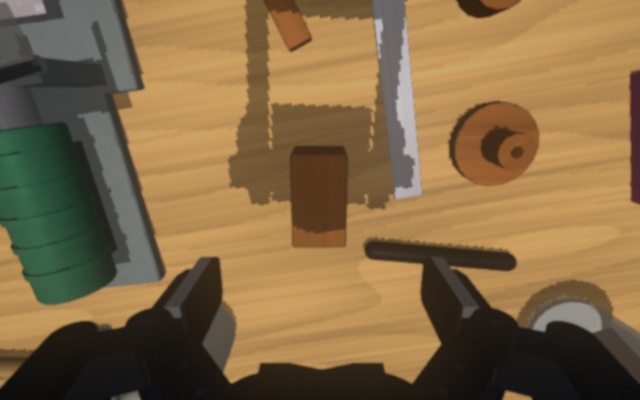

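```bash
python3 - <<'E'
from bm import *
cal=manip.get_calibration('wrist'); P=np.array([onz(cal,u,v,.04)[:2] for u,v in [(291,153),(347.5,153),(347,247),(291.5,247)]]);print(P.round(4),P.mean(0).round(4)); e=P[3]-P[0];print(np.degrees(np.arctan2(e[1],e[0])))
# rod end
print(onz(cal,367,250,.005))
E
```

```text
[[ 0.6468 -0.0818]
 [ 0.6535 -0.0441]
 [ 0.7226 -0.0551]
 [ 0.7154 -0.0954]] [ 0.6846 -0.0691]
-11.242413585219925
[ 0.74574735 -0.03866737  0.005     ]
```

```bash
python3 -m creep '[[0,0,0,0,0,0.03,0.9],[0,0,0,0,0,0.03,0.9],[0,0,0,0,0,0.03,0.9],[0,0,0,0,0,0,0.9],[0,0,0,0,0,0,0.9],[0,0,0,0,0,0,0],[0,0,0,0,0,0,0],[0,0,0,0,0,0,0],[0,0,0,0,0,0,0],[0,0,0,0,0,0,0],[0,0,0,0,0,0,0],[0,0,0,0,0,0,0]]'
python3 - <<'E'
from bm import *
st()
E
```

```text
time: 13.95
tool_pos: [0.6852, -0.0689, 0.0144]
tool_rot: [0.003, 0.087, 0.996, 0.001]
contact_force: [-1.5, 1.2, 6.4]
gripper_width: 0.429
t 13.95 tcp [ 0.6852 -0.0689  0.0144] x [-0.985  0.173 -0.005] z [ 0.006  0.002 -1.   ] F [-1.5  1.2  6.4] w 0.429 j [-0.21  0.37  1.59  0.    1.18 -1.61]
```

```bash
python3 -m creep '[[0,0,0,0,0,-0.02,0],[0,0,0,0,0,-0.03,0],[0,0,0,0,0,-0.035,0],[0,0,-3.5,0,0,-0.035,0],[0,0,-3.5,0,0,-0.03,0],[0,0,0,0,0,0,0],[0,0,0,0,0,0,0]]'
python3 - <<'E'
from bm import *
st();go([.4835,-.069,.16],down(176.9));go([.4835,-.2485,.16],down(176.9))
E
```

```text
time: 14.53
tool_pos: [0.6849, -0.0693, 0.1654]
tool_rot: [0.004, 0.026, 1.0, 0.001]
contact_force: [-0.0, 0.1, -1.4]
gripper_width: 0.425
t 14.53 tcp [ 0.6849 -0.0693  0.1654] x [-0.999  0.052 -0.008] z [ 0.008  0.002 -1.   ] F [-0.   0.1 -1.4] w 0.425 j [-0.21  0.22  1.5   0.    1.41 -1.73]
tcp [ 0.6849 -0.0693  0.1654] t 14.53 shift [ 0.2012 -0.0102  0.0037] turn [0.15 0.48 0.11] rows 5.0 per [ 0.0402 -0.002   0.0007] [0.03 0.1  0.02]
tcp [ 0.6849 -0.0693  0.1654] t 14.53 shift [ 0.1919 -0.1895  0.0033] turn [0.15 0.48 0.11] rows 7.0 per [ 0.0274 -0.0271  0.0005] [0.02 0.07 0.02]
```

```bash
python3 -m creep '[[0,0.1,0,0.0402,-0.002,0.001,0],[0,0.1,0,0.0402,-0.002,0.001,0],[0,0.1,0,0.0402,-0.002,0.001,0],[0,0.1,0,0.0402,-0.002,0.001,0],[0,0.1,0,0.0402,-0.002,0.001,0],[0,0,0,-0.0019,-0.0359,0,0],[0,0,0,-0.0019,-0.0359,0,0],[0,0,0,-0.0019,-0.0359,0,0],[0,0,0,-0.0019,-0.0359,0,0],[0,0,0,-0.0019,-0.0359,0,0],[0,0,0,0,0,0,0],[0,0,0,0,0,0,0],[0,0,0,0,0,0,0],[0,0,0,0,0,0,0]]'
python3 - <<'E'
from bm import *
st();go([.4835,-.2485,.034],down(176.9));snap('wrist','w11.png');snap('side','s11.png')
E
```

```text
time: 15.7
tool_pos: [0.4813, -0.2468, 0.1542]
tool_rot: [-0.005, 0.025, 1.0, 0.003]
contact_force: [-0.3, -0.1, 0.7]
gripper_width: 0.424
t 15.7 tcp [ 0.4813 -0.2468  0.1542] x [-0.999  0.051  0.01 ] z [-0.009  0.005 -1.   ] F [-0.3 -0.1  0.7] w 0.424 j [-0.61 -0.1   1.86 -0.    1.4  -2.13]
tcp [ 0.4813 -0.2468  0.1542] t 15.7 shift [-0.0035 -0.0021  0.1202] turn [ 0.29 -0.55  0.19] rows 3.0 per [-0.0012 -0.0007  0.0401] [ 0.1  -0.18  0.06]
```

View pics/w11.png

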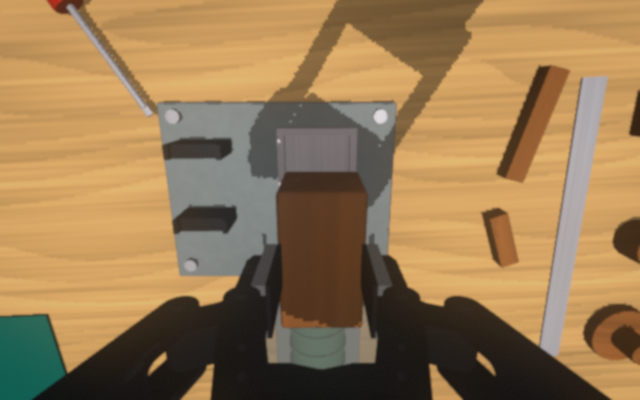

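View pics/s11.png

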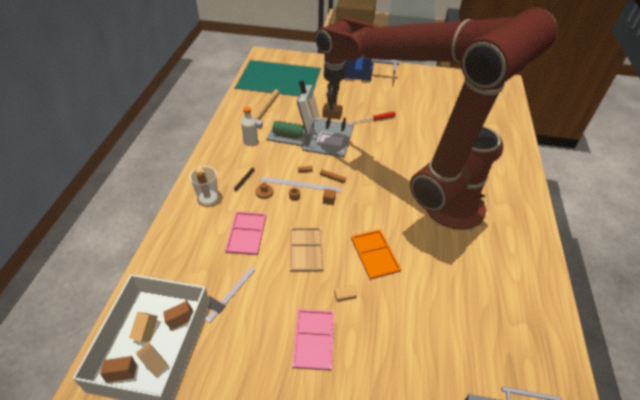

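```bash
python3 -m creep '[[0.1,-0.18,0.06,-0.0012,-0.0007,0.033,0],[0.1,-0.18,0.06,-0.0012,-0.0007,0.033,0],[0.1,-0.18,0.06,-0.0012,-0.0007,0.023,0],[0,0,0,0,0,0.012,0],[0,0,0,0,0,0,0],[0,0,0,0,0,0,0]]'
python3 - <<'E'
from bm import *
st();go([.4835,-.2485,.034],down(176.9))
E
```

```text
time: 16.3
tool_pos: [0.4848, -0.2497, 0.0544]
tool_rot: [0.0, 0.027, 1.0, -0.001]
contact_force: [0.3, 0.0, -0.4]
gripper_width: 0.421
t 16.3 tcp [ 0.4848 -0.2497  0.0544] x [-0.999  0.054 -0.001] z [ 0.001 -0.001 -1.   ] F [ 0.3  0.  -0.4] w 0.421 j [-0.61  0.01  1.93 -0.    1.2  -2.13]
tcp [ 0.4848 -0.2497  0.0544] t 16.3 shift [0.0014 0.0012 0.0204] turn [-0.07  0.05  0.  ] rows 1.0 per [0.0014 0.0012 0.0204] [-0.07  0.05  0.  ]
```

```bash
python3 -m creep '[[0,0,0,0.0014,0.0012,0.008,0],[0,0,0,0,0,0.008,0],[0,0,0,0,0,0.004,0],[0,0,0,0,0,0,0],[0,0,0,0,0,0,0]]'
python3 - <<'E'
from bm import *
st();snap('wrist','w12.png')
E
```

```text
time: 16.72
tool_pos: [0.4837, -0.2492, 0.0346]
tool_rot: [0.001, 0.027, 1.0, -0.001]
contact_force: [-0.2, 0.0, 0.6]
gripper_width: 0.423
t 16.72 tcp [ 0.4837 -0.2492  0.0346] x [-0.998  0.055 -0.002] z [ 0.002 -0.002 -1.   ] F [-0.2  0.   0.6] w 0.423 j [-0.61  0.03  1.94 -0.    1.17 -2.13]
```

View pics/w12.png

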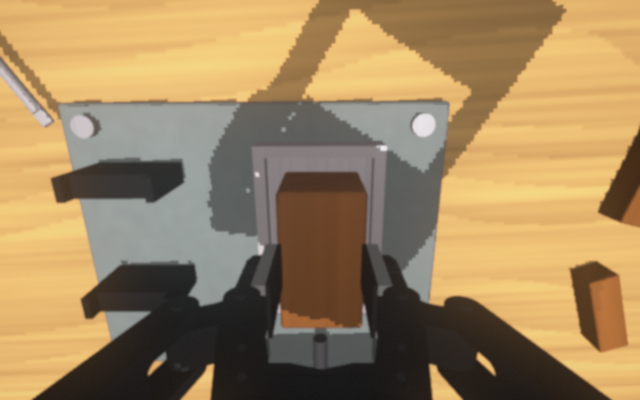

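```bash
python3 -m creep '[[0,0,0,0,0,0.001,0.1],[0,0,0,0,0,0,0.7],[0,0,0,0,0,0,0.7],[0,0,0,0,0,0,0.7],[0,0,0,0,0,0,0.7],[0,0,0,0,0,-0.015,0.8],[0,0,0,0,0,-0.03,1],[0,0,0,0,0,-0.035,1],[0,0,0,0.012,0,-0.035,1],[0,0,0,0.012,0,-0.035,1],[0,0,0,0.012,0,-0.035,1],[0,0,0,0.012,0,-0.035,1],[0,0,0,0,0,0,1],[0,0,0,0,0,0,1],[0,0,0,0,0,0,1]]'
python3 - <<'E'
from bm import *
st();snap('wrist','w13.png')
E
```

```text
time: 18.02
tool_pos: [0.4351, -0.2459, 0.2526]
tool_rot: [0.0, 0.028, 1.0, -0.001]
contact_force: [-0.6, 0.5, -1.5]
gripper_width: 0.996
t 18.02 tcp [ 0.4351 -0.2459  0.2526] x [-0.998  0.055 -0.001] z [ 0.001 -0.001 -1.   ] F [-0.6  0.5 -1.5] w 0.996 j [-0.66 -0.28  1.84 -0.    1.57 -2.18]
```

View pics/w13.png

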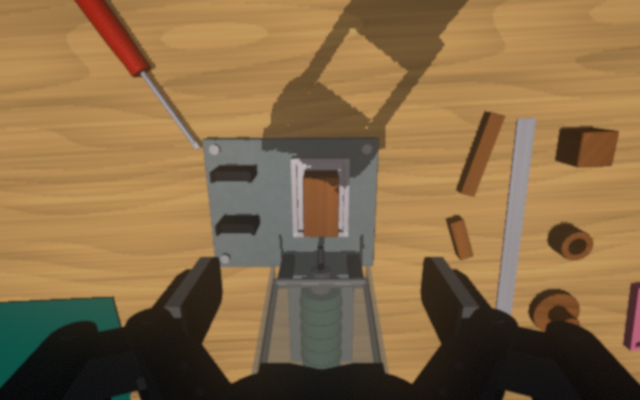

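```bash
python3 -m creep '[[0,0,0,0,0,-0.0325,1],[0,0,0,0,0,-0.0325,1],[0,0,0,0,0,-0.0325,1],[0,0,0,0,0,-0.0325,1],[0,0,0,-0.0376,0,0,1],[0,0,0,-0.0376,0,0,1],[0,0,0,-0.0376,0,0,1],[0,0,0,-0.0376,0,0,1],[0,0,0,-0.0376,0,0,1],[0,0,0,-0.0376,0,0,1],[0,0,0,0,0,0.034,1],[0,0,0,0,0,0.034,1],[0,0,0,0,0,0,1],[0,0,0,0,0,0,1],[0,0,0,0,0,0,1]]'
python3 - <<'E'
from bm import *
st(); go([.6606,-.2593,.3115],tool(0))
E
```

```text
time: 19.32
tool_pos: [0.6604, -0.2583, 0.3158]
tool_rot: [0.0, 0.027, 1.0, -0.001]
contact_force: [-0.5, -0.1, 0.3]
gripper_width: 1.006
t 19.32 tcp [ 0.6604 -0.2583  0.3158] x [-0.998  0.055 -0.001] z [ 0.001 -0.001 -1.   ] F [-0.5 -0.1  0.3] w 1.006 j [-0.48  0.21  1.27 -0.    1.67 -1.99]
tcp [ 0.6604 -0.2583  0.3158] t 19.32 shift [-0.0002 -0.001   0.0043] turn [-0.07  0.05 -0.24] rows 1.0 per [-0.0002 -0.001   0.0043] [-0.07  0.05 -0.24]
```

```bash
python3 -m creep '[[0,7,0,0,-0.001,0.004,1],[0,7,0,0,0,0,1],[0,7,0,0,0,0,1],[0,7,0,0,0,0,1],[0,7,0,0,0,0,1],[0,7,0,0,0,0,1],[0,7,0,0,0,0,1],[0,3.5,0,0,0,0,1],[0,0,0,0,0,0,1],[0,0,0,0,0,0,1],[0,0,0,0,0,0,1]]'
python3 - <<'E'
from bm import *
st(); go([.5763,-.2548,.2406],tool(52.5)); snap('wrist','w14.png')
E
```

```text
time: 20.23
tool_pos: [0.6605, -0.2596, 0.3147]
tool_rot: [-0.439, 0.026, 0.898, 0.011]
contact_force: [0.6, -0.3, 1.0]
gripper_width: 0.998
t 20.23 tcp [ 0.6605 -0.2596  0.3147] x [-0.613  0.036  0.789] z [-0.788  0.042 -0.615] F [ 0.6 -0.3  1. ] w 0.998 j [-0.37  0.85  0.6  -0.45  2.53 -2.14]
tcp [ 0.6605 -0.2596  0.3147] t 20.23 shift [-0.0066  0.0003  0.112 ] turn [ 0.11  0.42 -0.31] rows 3.0 per [-0.0022  0.0001  0.0373] [ 0.04  0.14 -0.1 ]
```

View pics/w14.png

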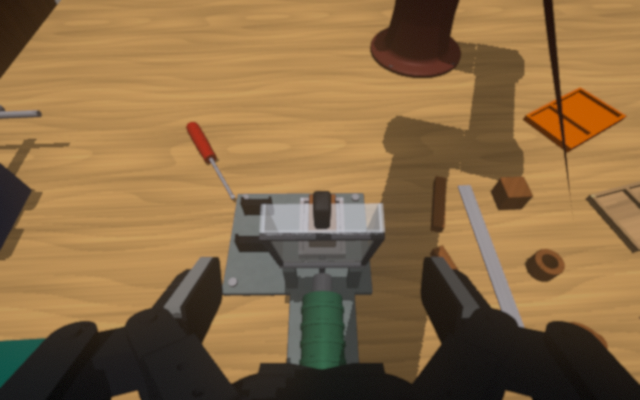

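```bash
python3 -m creep '[[0,0.1,0,-0.0017,0,0.028,1],[0,0.1,0,-0.0017,0,0.028,1],[0,0.1,0,-0.0017,0,0.028,1],[0,0.1,0,-0.0017,0,0.028,1],[0,0,0,0,0,0,1],[0,0,0,0,0,0,0],[0,0,0,0,0,0,0],[0,0,0,0,0,0,0],[0,0,0,0,0,0,0],[0,0,0,0,0,0,0],[0,0,0,0,0,0,0],[0,0,0,0,0,0,0],[0,0,0,0,0,0,0]]'
python3 arc.py
python3 - <<'E'
from bm import *
snap('wrist','w15.png')
E
```

```text
time: 21.37
tool_pos: [0.5763, -0.2548, 0.2389]
tool_rot: [-0.444, 0.025, 0.896, 0.011]
contact_force: [2.9, -1.0, 4.7]
gripper_width: 0.148
t 21.37 tcp [ 0.5763 -0.2548  0.2389] x [-0.605  0.035  0.796] z [-0.795  0.042 -0.606] F [ 2.9 -1.   4.7] w 0.148 j [-0.4   0.65  1.02 -0.38  2.32 -2.06]
tilt 52.7 radius 0.164 ang 92.3
```

View pics/w15.png

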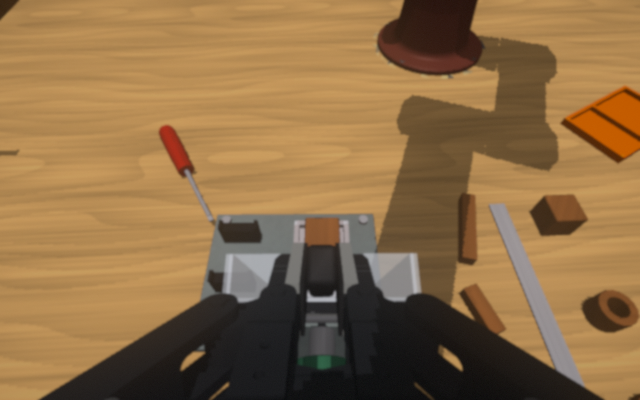

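```bash
python3 -m creep '[[0,-4,0,0.0071,0,0.0092,0],[0,-4,0,0.0071,0,0.0092,0],[0,-4,0,0.0071,0,0.0092,0],[0,-4,0,0.0071,0,0.0092,0],[0,-4,0,0.0071,0,0.0092,0],[0,-4,0,0.0071,0,0.0092,0],[0,-4,0,0.0071,0,0.0092,0],[0,-4,0,0.0071,0,0.0092,0],[0,-4,0,0.0071,0,0.0092,0],[0,-4,0,0.0071,0,0.0092,0],[0,0,0,0,0,0,0],[0,0,0,0,0,0,0]]'
python3 arc.py
```

```text
time: 22.42
tool_pos: [0.4661, -0.2493, 0.2037]
tool_rot: [-0.112, 0.028, 0.993, 0.002]
contact_force: [-1.3, -2.3, 1.7]
gripper_width: 0.149
t 22.42 tcp [ 0.4661 -0.2493  0.2037] x [-0.973  0.055  0.223] z [-0.222  0.01  -0.975] F [-1.3 -2.3  1.7] w 0.149 j [-0.57 -0.02  1.71 -0.11  1.65 -2.08]
tilt 12.9 radius 0.1652 ang 51.2
```

```bash
python3 -m creep '[[0,-4,0,0.0071,0,0.0092,0],[0,-4,0,0.0071,0,0.0092,0],[0,-4,0,0.0071,0,0.0092,0],[0,-4,0,0.0071,0,0.0092,0],[0,-4,0,0.0071,0,0.0092,0],[0,-4,0,0.0071,0,0.0092,0],[0,-4,0,0.0071,0,0.0092,0],[0,-4,0,0.0071,0,0.0092,0],[0,-4,0,0.0071,0,0.0092,0],[0,0,0,0,0,0,0],[0,0,0,0,0,0,0.6],[0,0,0,0,0,0,0.6],[0,0,0,0,0,0,0.6],[0,0,0,0,0,-0.02,0.6]]'
python3 arc.py
```

```text
time: 23.58
tool_pos: [0.4002, -0.243, 0.1335]
tool_rot: [0.198, 0.026, 0.98, -0.003]
contact_force: [-0.4, 0.7, -0.7]
gripper_width: 0.599
t 23.58 tcp [ 0.4002 -0.243   0.1335] x [-0.92   0.051 -0.388] z [ 0.387 -0.015 -0.922] F [-0.4  0.7 -0.7] w 0.599 j [-0.9  -0.56  2.28  0.33  1.17 -2.51]
tilt -22.8 radius 0.1793 ang 19.0
```

```bash
python3 -m creep '[[0,0,0,0,0,-0.03,0.6],[0,0,0,0,0,-0.035,0.6],[0,0,0,0,0,-0.035,0.3],[0,5.7,0,0,0,0,0],[0,5.7,0,0,0,0,0],[0,5.7,0,0,0,0,0],[0,5.7,0,0,0,0,0],[0,0,0,0,0,0,0],[0,0,0,0,0,0,0]]'
python3 - <<'E'
from bm import *
st(); snap('wrist','w16.png'); go([.404,-.2447,.18],tool(0));
E
```

```text
time: 24.33
tool_pos: [0.3629, -0.2425, 0.2288]
tool_rot: [0.003, 0.026, 1.0, 0.0]
contact_force: [-0.6, -0.0, -0.2]
gripper_width: -0.003
t 24.33 tcp [ 0.3629 -0.2425  0.2288] x [-0.999  0.052 -0.006] z [ 0.006  0.    -1.   ] F [-0.6 -0.  -0.2] w -0.003 j [-0.76 -0.44  2.01  0.    1.57 -2.28]
tcp [ 0.3622 -0.2426  0.2288] t 24.38 shift [-0.0415  0.0001  0.0491] turn [-0.    0.37 -0.16] rows 2.0 per [-0.0208  0.0001  0.0245] [-0.    0.18 -0.08]
```

View pics/w16.png

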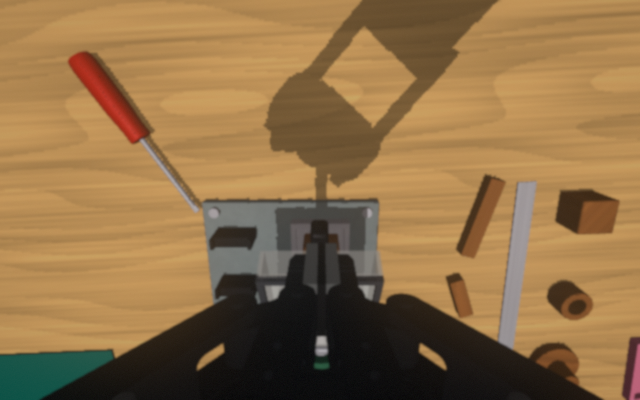

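```bash
python3 -m creep '[[0,0,0,-0.021,0,0,0],[0,0,0,-0.0205,0,0,0],[0,0,0,0,0,0.02,0],[0,0,0,0,0,0.02,0],[0,0,0,0,0,0.02,0],[0,0,0,0,0,0.02,0],[0,0,0,0,0,0.02,0],[0,0,0,0,0,0.02,0],[0,0,0,0,0,0.02,0],[0,0,0,0,0,0,0],[0,0,0,0,0,0,0],[0,0,0,0,0,0,0]]'
python3 - <<'E'
from bm import *
st(); snap('wrist','w17.png')
E
```

```text
time: 25.38
tool_pos: [0.4043, -0.2461, 0.0908]
tool_rot: [0.004, 0.028, 1.0, -0.001]
contact_force: [0.5, 0.2, 0.7]
gripper_width: 0.002
t 25.38 tcp [ 0.4043 -0.2461  0.0908] x [-0.998  0.056 -0.008] z [ 0.008 -0.003 -1.   ] F [0.5 0.2 0.7] w 0.002 j [-0.71 -0.22  2.08  0.    1.28 -2.22]
```

View pics/w17.png

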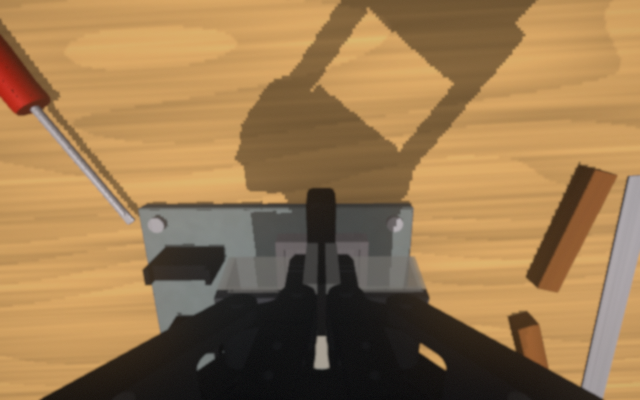

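```bash
python3 -m creep '[[0,0,0,0,0,0.006,0],[0,0,0,0,0,0.006,0],[0,0,0,0,0,0.005,0],[0,0,0,0,0,0,0],[0,0,0,0,0,0,0]]'; python3 -m creep '[[0,0,0,0,0,0.003,0],[0,0,0,0,0,0,0],[0,0,0,0,0,0,0]]'
```

```text
time: 25.85
tool_pos: [0.404, -0.2452, 0.0718]
tool_rot: [0.003, 0.027, 1.0, -0.0]
contact_force: [-1.0, -1.1, -0.1]
gripper_width: 0.0
time: 26.1
tool_pos: [0.4043, -0.2454, 0.0693]
tool_rot: [0.003, 0.027, 1.0, -0.001]
contact_force: [0.2, -0.9, 0.9]
gripper_width: -0.001
```

```bash
python3 -m creep '[[0,0,0,0,0,0.002,0],[0,0,0,0,0,0,0]]'; python3 -m creep '[[0,0,0,0,0,0.002,0],[0,0,0,0,0,0,0]]';  python3 - <<'E'
from bm import *
st(); snap('wrist','w18.png'); snap('side','s18.png')
im=cv2.imread('pics/s18.png'); cv2.imwrite('pics/s18c.png',cv2.resize(im[60:170,260:420],None,fx=4.5,fy=4.5,interpolation=cv2.INTER_CUBIC))
E
```

```text
time: 26.27
tool_pos: [0.4044, -0.2456, 0.0673]
tool_rot: [0.003, 0.027, 1.0, -0.001]
contact_force: [-0.1, -0.6, 0.3]
gripper_width: -0.002
time: 26.43
tool_pos: [0.4043, -0.2456, 0.0652]
tool_rot: [0.003, 0.027, 1.0, -0.001]
contact_force: [1.0, -0.5, 0.9]
gripper_width: 0.001
t 26.43 tcp [ 0.4043 -0.2456  0.0652] x [-0.998  0.055 -0.006] z [ 0.006 -0.002 -1.   ] F [ 1.  -0.5  0.9] w 0.001 j [-0.71 -0.19  2.09  0.    1.23 -2.22]
```

View pics/w18.png

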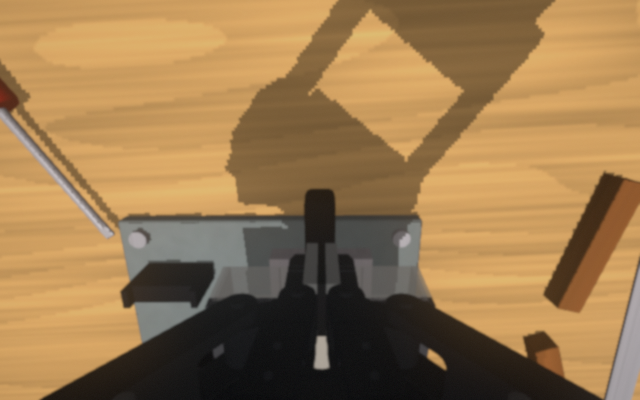

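View pics/s18c.png

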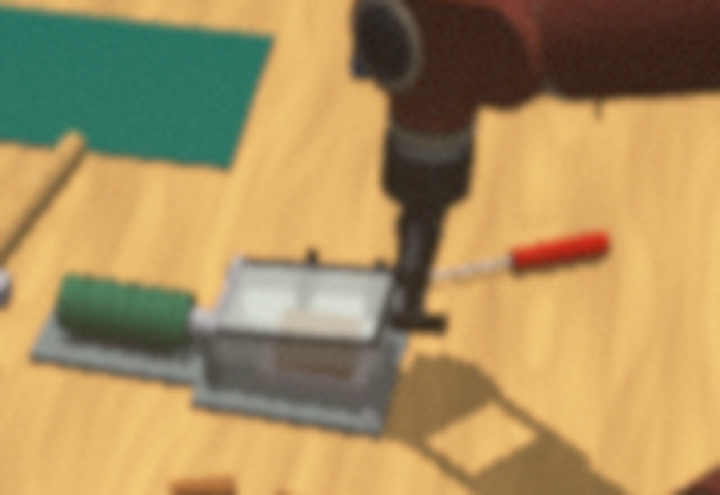

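```bash
for i in 1; do python3 -m creep '[[0,0,0,0,0,0.003,0]]'; python3 -m creep '[[0,0,0,0,0,0.003,0]]'; python3 -m creep '[[0,0,0,0,0,0,0],[0,0,0,0,0,0,0]]'; done;  python3 - <<'E'
from bm import *
st(); snap('wrist','w19.png'); snap('side','s19.png')
im=cv2.imread('pics/s19.png'); cv2.imwrite('pics/s19c.png',cv2.resize(im[100:170,290:360],None,fx=8,fy=8,interpolation=cv2.INTER_CUBIC))
E
```

```text
time: 26.62
tool_pos: [0.4047, -0.2458, 0.0629]
tool_rot: [0.004, 0.027, 1.0, -0.001]
contact_force: [-1.1, 0.3, 1.4]
gripper_width: 0.004
time: 26.7
tool_pos: [0.4044, -0.2457, 0.0594]
tool_rot: [0.003, 0.027, 1.0, -0.001]
contact_force: [-1.0, -0.7, 0.4]
gripper_width: -0.002
time: 26.87
tool_pos: [0.4042, -0.2453, 0.059]
tool_rot: [0.003, 0.027, 1.0, -0.0]
contact_force: [-0.6, -0.4, 0.0]
gripper_width: -0.001
t 26.87 tcp [ 0.4042 -0.2453  0.059 ] x [-0.998  0.055 -0.006] z [ 0.006 -0.001 -1.   ] F [-0.6 -0.4  0. ] w -0.001 j [-0.71 -0.18  2.1   0.    1.22 -2.22]
```

View pics/s19c.png

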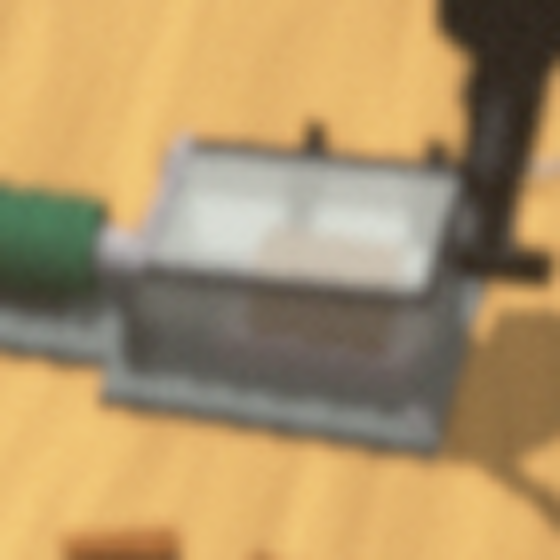

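View pics/w19.png

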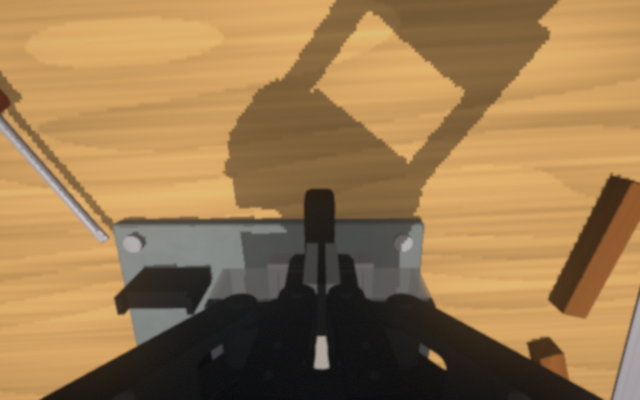

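```bash
python3 -m creep '[[0,0,0,0,0,-0.02,0],[0,0,0,0,0,-0.035,0],[0,0,0,0.02,0,-0.035,0],[0,0,0,0.02,0,-0.035,0],[0,0,0,0.02,0,-0.035,0],[0,0,0,0,0,0,1],[0,0,0,0,0,0,1],[0,0,0,0,0,0,1],[0,0,0,0,0,0,1]]';  python3 - <<'E'
from bm import *
im=snap('wrist','w20.png'); st(); c=manip.get_calibration('wrist'); print(c['xyz'],c['attitude'])
s=snap('side','s20.png')
cv2.imwrite('pics/w20c.png',cv2.resize(im[120:320,200:440],None,fx=3.3,fy=3,interpolation=cv2.INTER_CUBIC))
cv2.imwrite('pics/s20c.png',cv2.resize(s[100:170,290:360],None,fx=8,fy=8,interpolation=cv2.INTER_CUBIC))
E
```

```text
time: 27.72
tool_pos: [0.3431, -0.2414, 0.2173]
tool_rot: [0.002, 0.027, 1.0, 0.0]
contact_force: [-0.0, 0.0, -0.5]
gripper_width: 0.565
t 27.77 tcp [ 0.3431 -0.2413  0.217 ] x [-0.999  0.054 -0.004] z [ 0.004  0.001 -1.   ] F [-0.4  0.5  0.6] w 0.648 j [-0.79 -0.48  2.05  0.    1.57 -2.31]
[ 0.26685799 -0.23618235  0.38232809] [0.10951415 0.71804963 0.67926832 0.10490913]
```

View pics/w20.png

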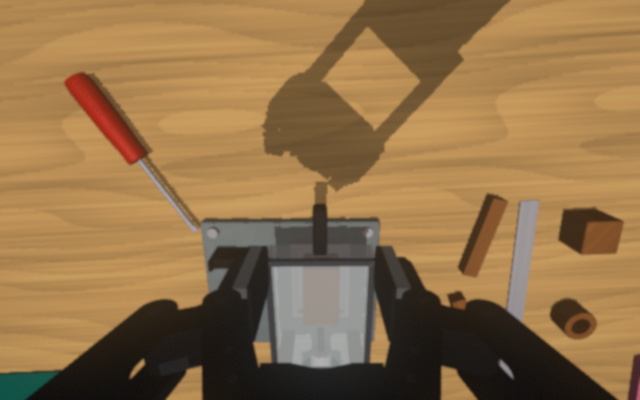

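View pics/s20c.png

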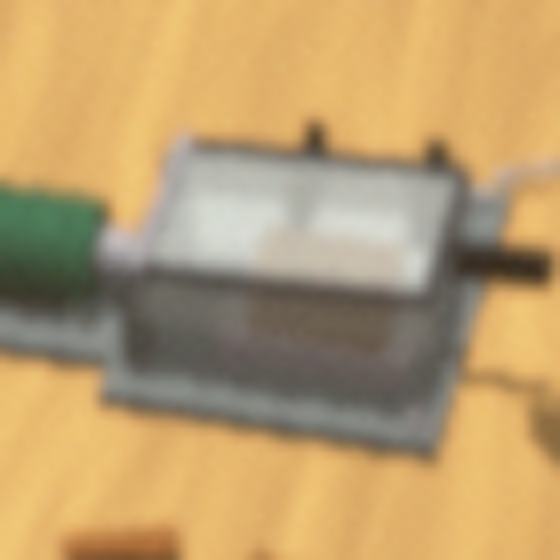

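```bash
python3 - <<'E'
from bm import *
Q=[.482,-.2840,-.054]
cal=manip.get_calibration('wrist'); sc=manip.get_calibration('side')
for th in (-.07,0,.07,.14,.2):
    P=bpt(Q,grd(th,[(-60,-19,75),(-60,89,75),(-110,28,70),(-110,42,70),(-110,28,52),(-60,35,70)]))
    print(th,'wrist',proj(cal,P).round(0).tolist()); 
    print('   side crop',((proj(sc,P)-[290,100]+.44)*8).round(0).tolist())
E
```

```text
-0.07 wrist [[267.0, 250.0], [372.0, 250.0], [313.0, 202.0], [326.0, 202.0], [313.0, 197.0], [320.0, 248.0]]
   side crop [[464.0, 204.0], [422.0, 339.0], [545.0, 291.0], [540.0, 309.0], [539.0, 320.0], [442.0, 278.0]]
0 wrist [[265.0, 254.0], [374.0, 254.0], [312.0, 205.0], [327.0, 205.0], [313.0, 199.0], [320.0, 252.0]]
   side crop [[466.0, 188.0], [424.0, 322.0], [549.0, 270.0], [544.0, 287.0], [546.0, 299.0], [445.0, 262.0]]
0.07 wrist [[264.0, 260.0], [375.0, 259.0], [312.0, 210.0], [327.0, 210.0], [312.0, 203.0], [320.0, 257.0]]
   side crop [[467.0, 171.0], [424.0, 306.0], [551.0, 247.0], [546.0, 265.0], [550.0, 277.0], [446.0, 245.0]]
0.14 wrist [[262.0, 266.0], [377.0, 266.0], [312.0, 216.0], [327.0, 216.0], [312.0, 207.0], [320.0, 262.0]]
   side crop [[466.0, 154.0], [423.0, 288.0], [551.0, 224.0], [546.0, 242.0], [553.0, 254.0], [446.0, 228.0]]
0.2 wrist [[261.0, 272.0], [378.0, 272.0], [311.0, 223.0], [328.0, 223.0], [312.0, 212.0], [320.0, 268.0]]
   side crop [[464.0, 139.0], [421.0, 273.0], [550.0, 204.0], [545.0, 222.0], [554.0, 235.0], [445.0, 213.0]]
```

View pics/w20c.png

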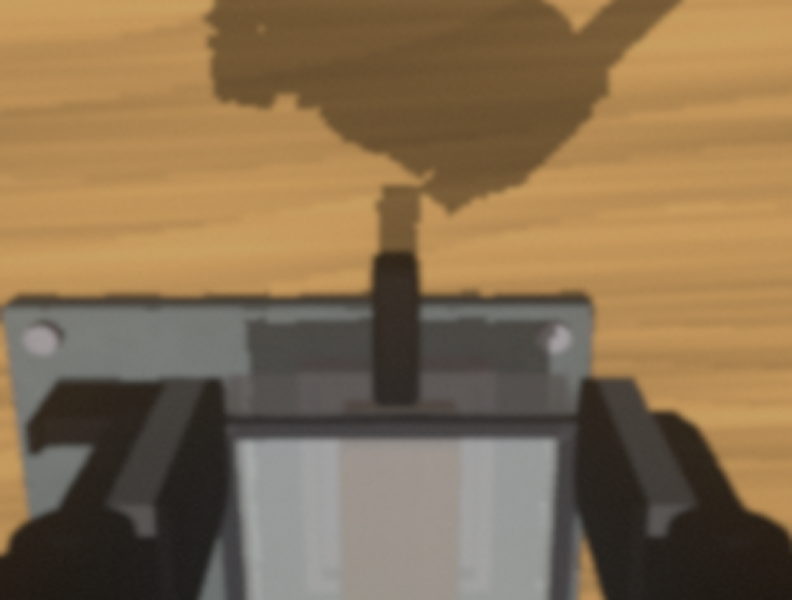

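```bash
python3 -m creep '[[0,0,0,-0.02,0,0.035,0],[0,0,0,-0.02,0,0.035,0],[0,0,0,-0.02,0,0.035,0],[0,0,0,0,0,0.035,0],[0,0,0,0,0,0.016,0],[0,0,0,0,0,0,0],[0,0,0,0,0,0,0],[0,0,0,0,0,0,0]]'; python3 -m creep '[[0,0,0,0,0,0.0025,0]]';python3 -m creep '[[0,0,0,0,0,0.0025,0]]';python3 -m creep '[[0,0,0,0,0,0.0025,0]]'
```

```text
time: 28.48
tool_pos: [0.405, -0.246, 0.0644]
tool_rot: [0.004, 0.027, 1.0, -0.001]
contact_force: [0.3, 0.4, 0.5]
gripper_width: 0.001
time: 28.57
tool_pos: [0.4059, -0.2469, 0.0634]
tool_rot: [0.005, 0.027, 1.0, -0.002]
contact_force: [-0.6, -0.5, 1.3]
gripper_width: 0.002
time: 28.65
tool_pos: [0.4056, -0.2467, 0.0605]
tool_rot: [0.005, 0.028, 1.0, -0.002]
contact_force: [-0.0, 0.1, 0.6]
gripper_width: 0.0
time: 28.73
tool_pos: [0.4052, -0.2463, 0.0572]
tool_rot: [0.004, 0.028, 1.0, -0.002]
contact_force: [0.2, 0.3, -0.7]
gripper_width: 0.0
```

```bash
for i in 1 2; do :; done; python3 -m creep '[[0,0,0,0,0,0.0025,0],[0,0,0,0,0,0,0]]'|grep -E 'pos|force';python3 -m creep '[[0,0,0,0,0,0.0025,0],[0,0,0,0,0,0,0]]'|grep -E 'pos|force';python3 -m creep '[[0,0,0,0,0,0.0025,0],[0,0,0,0,0,0,0]]'|grep -E 'pos|force'; python3 - <<'E'
from bm import *
s=snap('side','s21.png'); w=snap('wrist','w21.png')
cv2.imwrite('pics/s21c.png',cv2.resize(s[100:170,290:360],None,fx=8,fy=8,interpolation=cv2.INTER_CUBIC))
E
```

```text
tool_pos: [0.4044, -0.2457, 0.0534]
contact_force: [-0.4, -0.8, -0.1]
tool_pos: [0.4044, -0.2456, 0.0507]
contact_force: [-0.4, -0.0, 0.2]
tool_pos: [0.4044, -0.2455, 0.0481]
contact_force: [-0.7, -0.2, 0.3]
```

View pics/s21c.png

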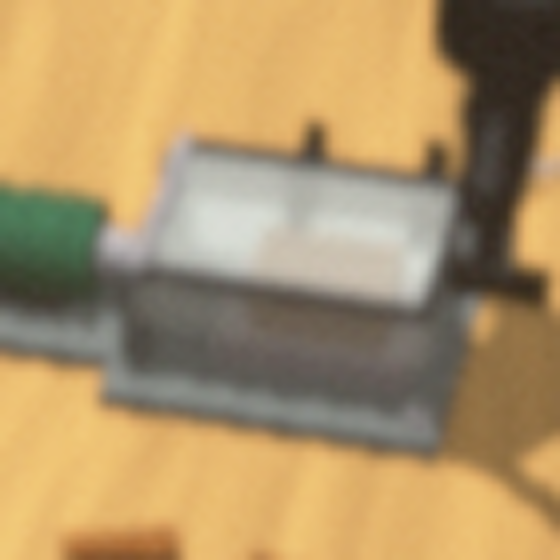

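View pics/w21.png

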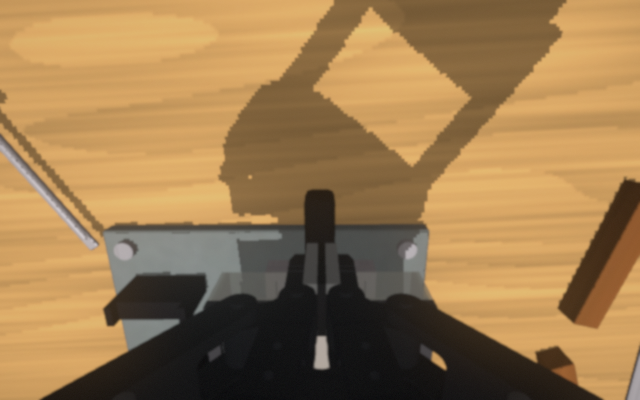

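```bash
python3 -m creep '[[0,0,0,0,0,0.002,0],[0,0,0,0,0,0,0]]'|grep -E 'pos|force';python3 -m creep '[[0,0,0,0,0,0.002,0],[0,0,0,0,0,0,0]]'|grep -E 'pos|force';
```

```text
tool_pos: [0.4046, -0.2458, 0.0472]
contact_force: [-1.8, 1.7, 6.3]
tool_pos: [0.4047, -0.2458, 0.047]
contact_force: [-6.5, 5.3, 17.1]
```

```bash
python3 -m creep '[[0,0,0,0,0,-0.034,0],[0,0,0,0,0,-0.034,0],[0,0,0,0,0,-0.034,0],[0,0,0,0,0,-0.034,0],[0,0,0,0,0,-0.034,0.5],[0,0,0,0,0,-0.034,1],[0,0,0,0,0,0,1],[0,0,0,0,0,0,1]]';python3 - <<'E'
from bm import *
s=snap('side','s22.png')
cv2.imwrite('pics/s22c.png',cv2.resize(s[100:170,290:360],None,fx=8,fy=8,interpolation=cv2.INTER_CUBIC))
T=down(164); p=[.39,-.055,.25]; go(p,T); print(T.inv().apply(np.array(p)-manip.state()['tool_pos']))
E
```

```text
time: 30.33
tool_pos: [0.4043, -0.2462, 0.2514]
tool_rot: [0.005, 0.027, 1.0, -0.003]
contact_force: [-0.4, -0.5, -0.5]
gripper_width: 0.565
tcp [ 0.4034 -0.2454  0.2489] t 30.38 shift [ 0.0238  0.1894 -0.0017] turn [-0.08  0.44 12.86] rows 5.0 per [ 0.0048  0.0379 -0.0003] [-0.02  0.09  2.57]
[ 0.06539334  0.17935018 -0.00111261]
```

View pics/s22c.png

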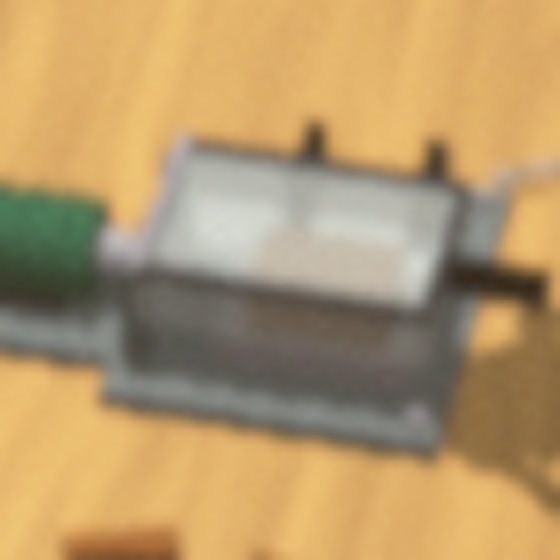

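The side picture shows the guard panel flat and the handle at crop row 285, which matches angle 0. The stick is next.

```bash
python3 -m creep '[[0,0.2,6.43,0,0,0,1],[0,0.2,6.43,0,0,0,1],[0,0,0,0.0131,0.0359,0,1],[0,0,0,0.0131,0.0359,0,1],[0,0,0,0.0131,0.0359,0,1],[0,0,0,0.0131,0.0359,0,1],[0,0,0,0.0131,0.0359,0,1],[0,0,0,0,0,0,1],[0,0,0,0,0,0,1],[0,0,0,0,0,0,1],[0,0,0,0,0,0,1]]';python3 - <<'E'
from bm import *
im=snap('wrist','w23.png'); st(); cv2.imwrite('pics/w23c.png',cv2.resize(im[130:290,240:400],None,fx=3.7,fy=3.7,interpolation=cv2.INTER_CUBIC))
fit('stick','wrist',.018,1)
E
```

```text
time: 31.3
tool_pos: [0.3894, -0.0556, 0.2472]
tool_rot: [-0.001, 0.14, 0.99, -0.0]
contact_force: [0.4, -0.4, -1.4]
gripper_width: 1.002
t 31.35 tcp [ 0.3895 -0.0557  0.2475] x [-0.961  0.278  0.002] z [-0.002 -0.    -1.   ] F [-0.1 -0.2 -0.4] w 1.0 j [-0.33 -0.57  2.06 -0.    1.65 -1.62]
stick wrist 0.73 rect [324 158 340 240] ctr mm [443.4 -54.9] wh [ 17.8 101.8] ang 73.8 centroid [441.5 -54.3]
```

View pics/w23c.png

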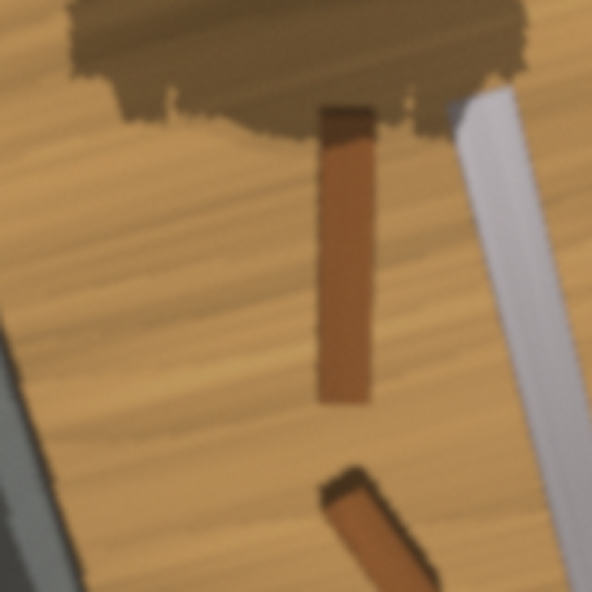

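```bash
python3 - <<'E'
from bm import *
go([.444,-.055,.08],down(164))
E
```

```text
tcp [ 0.3896 -0.0558  0.2477] t 31.4 shift [-0.0523  0.016   0.1676] turn [-0.05 -0.1  -0.14] rows 5.0 per [-0.0105  0.0032  0.0335] [-0.01 -0.02 -0.03]
```

```bash
python3 -m creep '[[0,0,0,-0.0105,0.0032,0.0335,0.4],[0,0,0,-0.0105,0.0032,0.0335,0.4],[0,0,0,-0.0105,0.0032,0.0335,0.4],[0,0,0,-0.0105,0.0032,0.0335,0.4],[0,0,0,-0.0105,0.0032,0.0335,0.4],[0,0,0,0,0,0.03,0.4],[0,0,0,0,0,0.02,0.4],[0,0,0,0,0,0,0.4],[0,0,0,0,0,0,0.4],[0,0,0,0,0,0,0.4]]';python3 - <<'E'
from bm import *
im=snap('wrist','w24.png'); go([.444,-.055,.004],down(164))
E
```

```text
time: 32.23
tool_pos: [0.4456, -0.0549, 0.0323]
tool_rot: [0.001, 0.14, 0.99, -0.001]
contact_force: [-0.1, -0.4, -0.3]
gripper_width: 0.398
tcp [ 0.4461 -0.0549  0.0329] t 32.28 shift [ 0.0021 -0.0007  0.0289] turn [-0.04  0.19 -0.06] rows 1.0 per [ 0.0021 -0.0007  0.0289] [-0.04  0.19 -0.06]
```

View pics/w24.png

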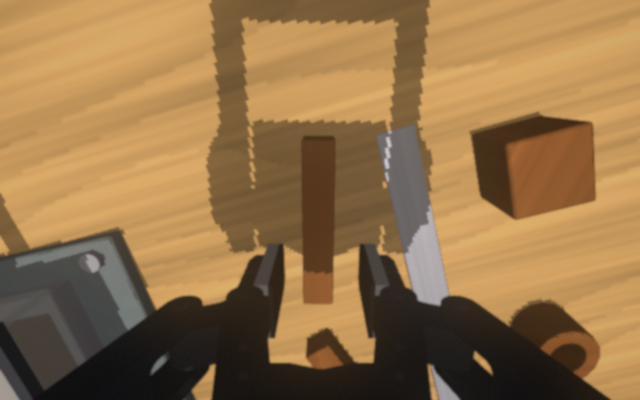

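```bash
python3 -m creep '[[0,0,0,0.002,-0.0007,0.012,0.4],[0,0,0,0,0,0.011,0.4],[0,0,0,0,0,0.006,0.4],[0,0,0,0,0,0,0.4]]';python3 -m creep '[[0,0,0,0,0,0,0],[0,0,0,0,0,0,0],[0,0,0,0,0,0,0],[0,0,0,0,0,0,0],[0,0,0,0,0,0,0],[0,0,0,0,0,0,0]]';python3 - <<'E'
from bm import *
im=snap('wrist','w25.png')
E
```

```text
time: 32.62
tool_pos: [0.4416, -0.0538, 0.0009]
tool_rot: [-0.001, 0.139, 0.99, -0.0]
contact_force: [-0.6, 0.6, -0.3]
gripper_width: 0.398
time: 33.12
tool_pos: [0.4426, -0.054, 0.002]
tool_rot: [0.0, 0.139, 0.99, -0.0]
contact_force: [0.1, 0.5, 0.2]
gripper_width: 0.002
```

View pics/w25.png

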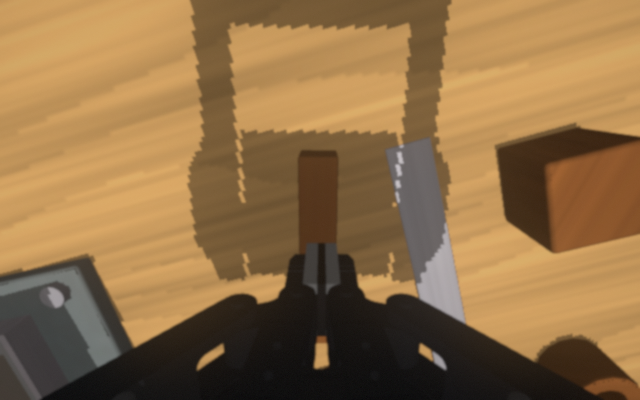

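```bash
python3 -m creep '[[0,0,0,0,0,0,0.4],[0,0,0,0,0,0,0.4],[0,0,0,0,0,0,0.4],[0,0,0,-0.0015,0.0005,0.005,0.4],[0,0,0,0,0,0.005,0.4],[0,0,0,0,0,0.005,0.4],[0,0,0,0,0,0,0.4],[0,0,0,0,0,0,0.4]]';python3 - <<'E'
from bm import *
st();im=snap('wrist','w26.png');snap('side','s26.png')
E
```

```text
time: 33.83
tool_pos: [0.4432, -0.0538, -0.014]
tool_rot: [-0.001, 0.139, 0.99, -0.0]
contact_force: [0.3, 0.3, 0.1]
gripper_width: 0.401
t 33.83 tcp [ 0.4432 -0.0538 -0.014 ] x [-0.961  0.276  0.002] z [-0.002 -0.    -1.   ] F [0.3 0.3 0.1] w 0.401 j [-0.29 -0.12  2.18 -0.    1.08 -1.58]
```

View pics/w26.png

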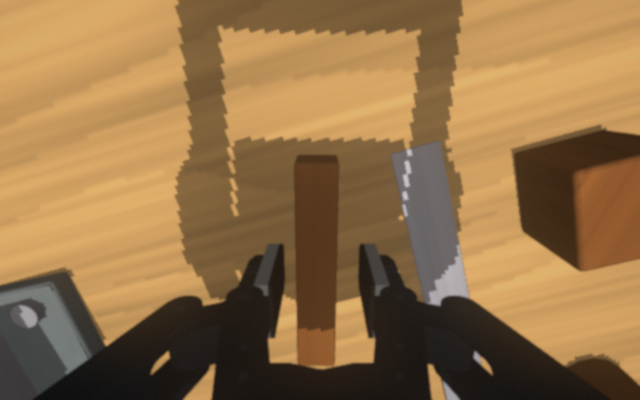

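```bash
python3 -m creep '[[0,0,0,0,0,0.003,0.4],[0,0,0,0,0,0,0.4]]'|grep -E 'pos|force';python3 -m creep '[[0,0,0,0,0,0.002,0.4],[0,0,0,0,0,0,0.4]]'|grep -E 'pos|force'; python3 -m creep '[[0,0,0,0,0,0,0],[0,0,0,0,0,0,0],[0,0,0,0,0,0,0],[0,0,0,0,0,0,0],[0,0,0,0,0,0,0],[0,0,0,0,0,0,0]]'
```

```text
tool_pos: [0.4438, -0.0539, -0.0165]
contact_force: [0.4, 1.0, -0.5]
tool_pos: [0.4437, -0.0539, -0.0185]
contact_force: [1.0, 0.3, -0.2]
time: 34.77
tool_pos: [0.4442, -0.054, -0.018]
tool_rot: [0.0, 0.139, 0.99, -0.0]
contact_force: [0.7, -0.6, 1.5]
gripper_width: 0.194
```

```bash
python3 -m creep '[[0,0,0,0,0,-0.02,0],[0,0,0,0,0,-0.035,0],[0,0,0,0,0,-0.035,0],[0,0,0,0,0,-0.035,0],[0,0,-6.45,0,0,-0.03,0],[0,0,-6.45,0,0,0,0],[0,0,0,0,0,0,0],[0,0,0,0,0,0,0]]';python3 - <<'E'
from bm import *
st();im=snap('wrist','w27.png');go([.4785,-.349,.13],down(176.9))
E
```

```text
time: 35.43
tool_pos: [0.4435, -0.0537, 0.1362]
tool_rot: [-0.001, 0.028, 1.0, -0.0]
contact_force: [-0.5, 0.3, -0.4]
gripper_width: 0.191
t 35.43 tcp [ 0.4435 -0.0537  0.1362] x [-0.998  0.057  0.001] z [-0.001 -0.    -1.   ] F [-0.5  0.3 -0.4] w 0.191 j [-0.29 -0.34  2.09 -0.    1.4  -1.8 ]
tcp [ 0.443  -0.0536  0.1353] t 35.48 shift [-0.0523 -0.2929  0.0051] turn [-0.   -0.18 -0.16] rows 8.0 per [-0.0065 -0.0366  0.0006] [-0.   -0.02 -0.02]
```

View pics/w27.png

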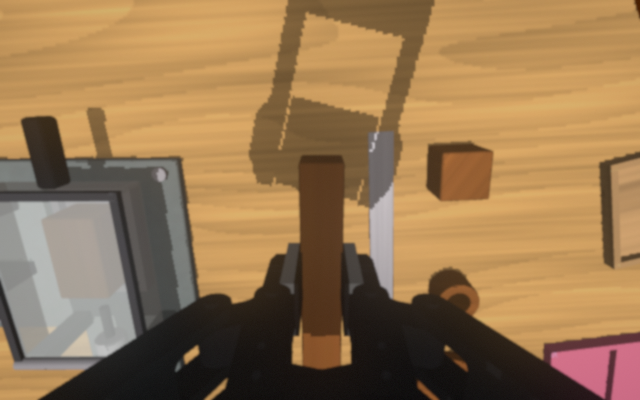

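Stick is held level. I'll carry it over the rests next.

```bash
python3 -m creep '[[0,0,0,-0.0065,-0.0366,0,0],[0,0,0,-0.0065,-0.0366,0,0],[0,0,0,-0.0065,-0.0366,0,0],[0,0,0,-0.0065,-0.0366,0,0],[0,0,0,-0.0065,-0.0366,0,0],[0,0,0,-0.0065,-0.0366,0,0],[0,0,0,-0.0065,-0.0366,0,0],[0,0,0,-0.0065,-0.0366,0,0],[0,0,0,0,0,0,0],[0,0,0,0,0,0,0],[0,0,0,0,0,0,0],[0,0,0,0,0,0,0]]';python3 - <<'E'
from bm import *
st();im=snap('wrist','w28.png');go([.4785,-.349,.024],down(176.9))
cal=manip.get_calibration('wrist');Q=[.482,-.284,-.054]
im=cv2.imread('pics/w28.png')
for x in(-32,32):
    P=bpt(Q,[(x-6,-84,42),(x+6,-84,42),(x+6,-46,42),(x-6,-46,42)]); cv2.polylines(im,[proj(cal,P).astype(np.int32)],True,(0,255,0),1)
cv2.imwrite('pics/w28b.png',im)
E
```

```text
time: 36.48
tool_pos: [0.4795, -0.3475, 0.1356]
tool_rot: [-0.001, 0.027, 1.0, 0.001]
contact_force: [0.5, 0.5, 0.3]
gripper_width: 0.19
t 36.48 tcp [ 0.4795 -0.3475  0.1356] x [-0.999  0.054  0.002] z [-0.002  0.001 -1.   ] F [0.5 0.5 0.3] w 0.19 j [-0.75  0.03  1.76 -0.    1.35 -2.27]
tcp [ 0.4797 -0.3475  0.1361] t 36.53 shift [ 0.001  -0.0016  0.1121] turn [ 0.03 -0.1   0.04] rows 3.0 per [ 0.0003 -0.0005  0.0374] [ 0.01 -0.03  0.01]
```

View pics/w28b.png

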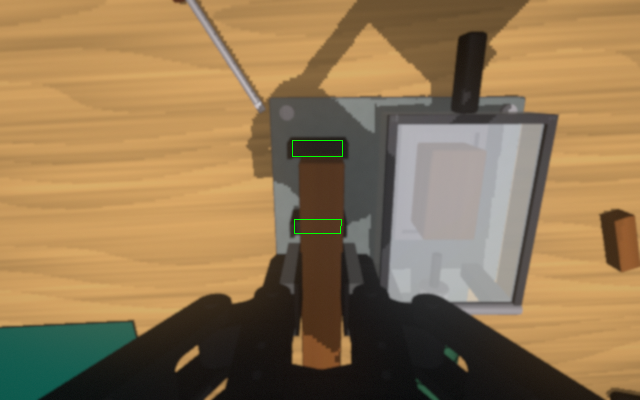

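```bash
python3 -m creep '[[0,0,0,0.0003,-0.0005,0.033,0],[0,0,0,0.0003,-0.0005,0.033,0],[0,0,0,0.0003,-0.0005,0.024,0],[0,0,0,0,0,0.013,0],[0,0,0,0,0,0.004,0],[0,0,0,0,0,0,0],[0,0,0,0,0,0,0],[0,0,0,0,0,0,0]]';python3 - <<'E'
from bm import *
st();im=snap('wrist','w29.png')
E
```

```text
time: 37.2
tool_pos: [0.4805, -0.3516, 0.0324]
tool_rot: [0.001, 0.027, 1.0, -0.002]
contact_force: [0.3, -0.1, -1.5]
gripper_width: 0.19
t 37.2 tcp [ 0.4805 -0.3516  0.0324] x [-0.999  0.054 -0.003] z [ 0.002 -0.003 -1.   ] F [ 0.3 -0.1 -1.5] w 0.19 j [-0.76  0.15  1.82 -0.    1.17 -2.27]
```

View pics/w29.png

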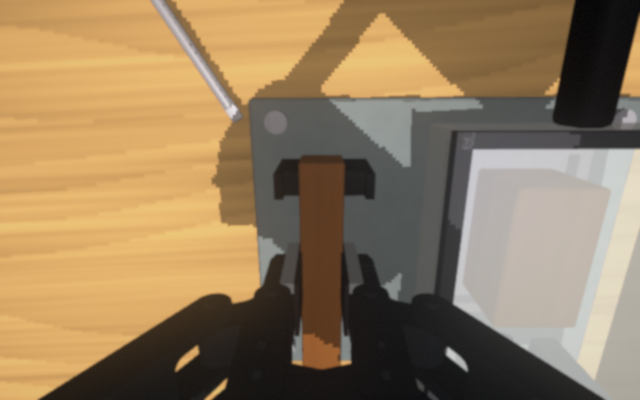

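```bash
python3 -m creep '[[0,0,0,0.002,0.001,0.003,0],[0,0,0,0.001,0.001,0.003,0],[0,0,0,0,0,0,0],[0,0,0,0,0,0,0]]'|grep -E "pos|force"; python3 -m creep '[[0,0,0,0,0,0.002,0],[0,0,0,0,0,0,0]]'|grep -E "pos|force"; python3 -m creep '[[0,0,0,0,0,0.002,0],[0,0,0,0,0,0,0]]'|grep -E "pos|force"
```

```text
tool_pos: [0.4761, -0.3484, 0.0241]
contact_force: [-0.6, -0.2, 0.8]
tool_pos: [0.4761, -0.3484, 0.024]
contact_force: [-5.7, 4.4, 11.2]
tool_pos: [0.476, -0.3485, 0.0239]
contact_force: [-9.4, 8.7, 22.5]
```

```bash
python3 -m creep '[[0,0,0,0,0,-0.003,0],[0,0,0,0,0,0,0.4],[0,0,0,0,0,0,0.4],[0,0,0,0,0,0,0.4],[0,0,0,0,0,0,0.4],[0,0,0,0,0,-0.015,0.4],[0,0,0,0,0,-0.03,0.4],[0,0,0,0,0,-0.035,0.4],[0,0,0,0,0,-0.04,0.6],[0,0,0,0.01,0.02,-0.035,1],[0,0,0,0.01,0.02,-0.03,1],[0,0,0,0.01,0.02,-0.03,1],[0,0,0,0,0,0,1],[0,0,0,0,0,0,1],[0,0,0,0,0,0,1]]';python3 - <<'E'
from bm import *
st();im=snap('wrist','w30.png')
E
```

```text
time: 39.17
tool_pos: [0.4493, -0.2866, 0.2371]
tool_rot: [-0.001, 0.027, 1.0, -0.0]
contact_force: [-0.2, -0.2, -1.4]
gripper_width: 1.002
t 39.17 tcp [ 0.4493 -0.2866  0.2371] x [-0.999  0.054  0.001] z [-0.001 -0.    -1.   ] F [-0.2 -0.2 -1.4] w 1.002 j [-0.71 -0.18  1.79 -0.    1.54 -2.22]
```

View pics/w30.png

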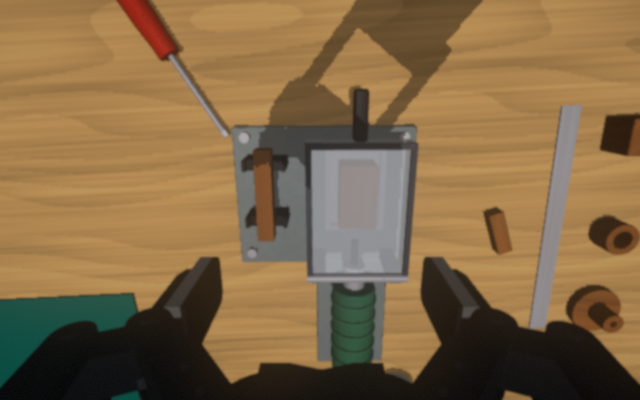

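```bash
python3 - <<'E'
from bm import *
cal=manip.get_calibration('wrist');Q=np.array([.482,-.284,-.054])
def tob(p): 
    d=np.array(p)[:2]-Q[:2]; c,s=np.cos(Q[2]),np.sin(Q[2]); return np.array([c*d[0]+s*d[1],-s*d[0]+c*d[1]])
im=cv2.imread('pics/w30.png'); cv2.imwrite('pics/w30c.png',cv2.resize(im[115:275,225:425],None,fx=4,fy=3.75,interpolation=cv2.INTER_CUBIC))
for uv in [(262.5,150.5),(265.5,240.5)]: print((tob(onz(cal,*uv,.06))*1000).round(1))
fit('stick','wrist',.06,1)
T=down(180);p=np.array([.54,.07,.26]); go(p,T);print(T.inv().apply(p-manip.state()['tool_pos']))
E
```

```text
[-51.  -61.6]
[ 47.3 -63.4]
stick wrist 0.76 rect [253 144 277 242] ctr mm [ 475.9 -345.5] wh [ 20.2 101.5] ang 87.0 centroid [ 473.8 -345.5]
tcp [ 0.4489 -0.2865  0.2356] t 39.27 shift [-0.0715  0.361  -0.0241] turn [ 0.1  -0.2  -3.13] rows 9.0 per [-0.0079  0.0401 -0.0027] [ 0.01 -0.02 -0.35]
[-0.09112728  0.35654115 -0.02440141]
```

View pics/w30c.png

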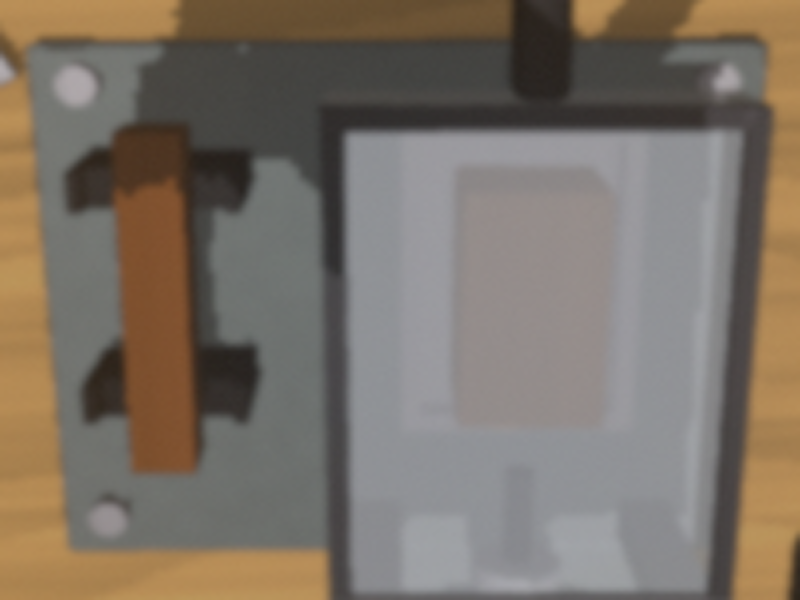

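The stick lies on both rests between the lips, about (-2,-62) mm in the borer frame. The block is in the nest under the closed guard. Next are the wheel and ring.

```bash
python3 -m creep '[[0,0,-3.1,0,0,0,1],[0,0,0,-0.0101,0.0396,-0.0027,1],[0,0,0,-0.0101,0.0396,-0.0027,1],[0,0,0,-0.0101,0.0396,-0.0027,1],[0,0,0,-0.0101,0.0396,-0.0027,1],[0,0,0,-0.0101,0.0396,-0.0027,1],[0,0,0,-0.0101,0.0396,-0.0027,1],[0,0,0,-0.0101,0.0396,-0.0027,1],[0,0,0,-0.0101,0.0396,-0.0027,1],[0,0,0,-0.0101,0.0396,-0.0027,1],[0,0,0,0,0,0,1],[0,0,0,0,0,0,1],[0,0,0,0,0,0,1],[0,0,0,0,0,0,1]]';python3 - <<'E'
from bm import *
im=snap('wrist','w31.png');st();fit('wheel','wrist',.007,1);fit('ring','wrist',.015,1)
cv2.imwrite('pics/w31c.png',cv2.resize(im[80:300,240:400],None,fx=3.6,fy=2.7,interpolation=cv2.INTER_CUBIC))
E
```

```text
time: 40.43
tool_pos: [0.5402, 0.0685, 0.2606]
tool_rot: [-0.001, 0.001, 1.0, -0.0]
contact_force: [-0.8, -0.1, -0.5]
gripper_width: 0.998
t 40.48 tcp [0.5402 0.0683 0.261 ] x [-1.     0.002  0.002] z [-0.002 -0.001 -1.   ] F [ 0.2 -0.3  0.1] w 1.002 j [-0.01 -0.16  1.73 -0.    1.57 -1.58]
wheel wrist 0.82 rect [299 229 342 277] ctr mm [674.5  68.1] wh [69.  64.4] ang 15.5 centroid [673.7  68.1]
ring wrist 0.82 rect [304 158 336 194] ctr mm [565.   66.8] wh [39.7 43.2] ang 89.8 centroid [564.8  67.5]
```

View pics/w31.png

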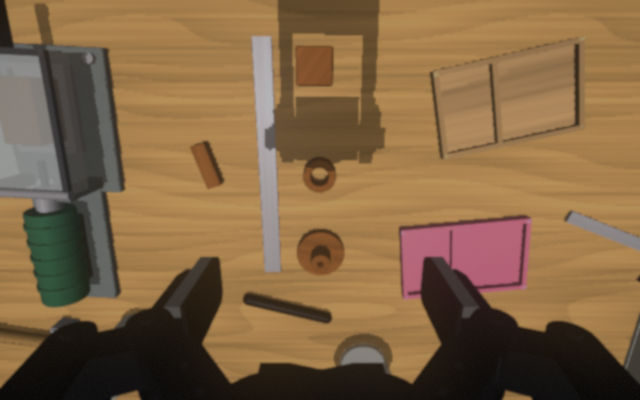

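View pics/w31c.png

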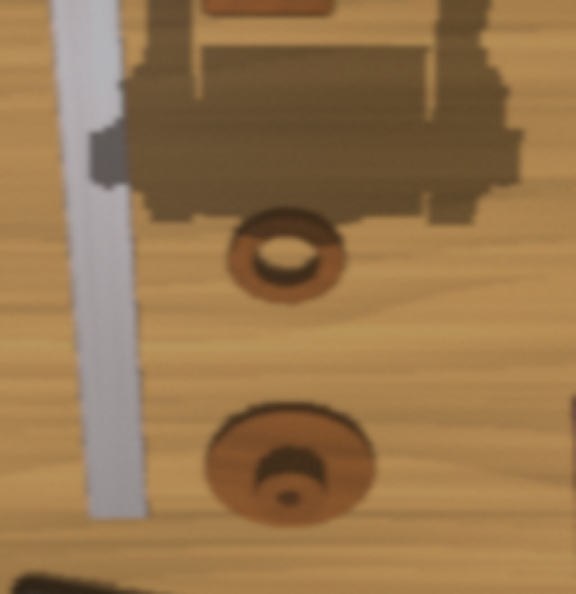

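```bash
python3 - <<'E'
from bm import *
cal=manip.get_calibration('wrist')
print('wheel',onz(cal,320.3,254,.014).round(4),'hub',onz(cal,320,264,.041).round(4)); print('ring',onz(cal,319.5,175,.03).round(4))
c=[(432.5,73),(580,39.5),(582,125),(443,157)]
P=np.array([onz(cal,u,v,.013)[:2] for u,v in c]);print(P.round(4),P.mean(0).round(4))
for i in range(4):
    e=P[(i+1)%4]-P[i];print(np.linalg.norm(e).round(4),np.degrees(np.arctan2(e[1],e[0])).round(1))
im=cv2.imread('pics/w31.png');cv2.imwrite('pics/w31t.png',cv2.resize(im[30:165,425:590],None,fx=4.4,fy=4.4,interpolation=cv2.INTER_CUBIC))
fit('tray','wrist',.013,4)
go([.674,.068,.10],down(180))
E
```

```text
wheel [0.6734 0.068  0.014 ] hub [0.6736 0.0677 0.041 ]
ring [0.5613 0.0675 0.03  ]
[[0.4464 0.1968]
 [0.4118 0.3573]
 [0.5052 0.3802]
 [0.5433 0.2187]] [0.4767 0.2882]
0.1641 102.1
0.0962 13.8
0.1659 -76.8
0.0993 -167.3
tray wrist 0.67 rect [431  37 584 159] ctr mm [478.1 288.6] wh [105.7 173.8] ang 12.6 centroid [474.9 289.8]
tray wrist 0.65 rect [398 216 533 300] ctr mm [681.2 261.2] wh [112.1 173.1] ang 6.0 centroid [672.1 266.5]
tcp [0.5404 0.0685 0.2618] t 40.63 shift [-1.337e-01 -1.000e-04  1.617e-01] turn [-0.04 -0.04 -0.12] rows 6.0 per [-0.0223 -0.      0.0269] [-0.01 -0.01 -0.02]
```

View pics/w31t.png

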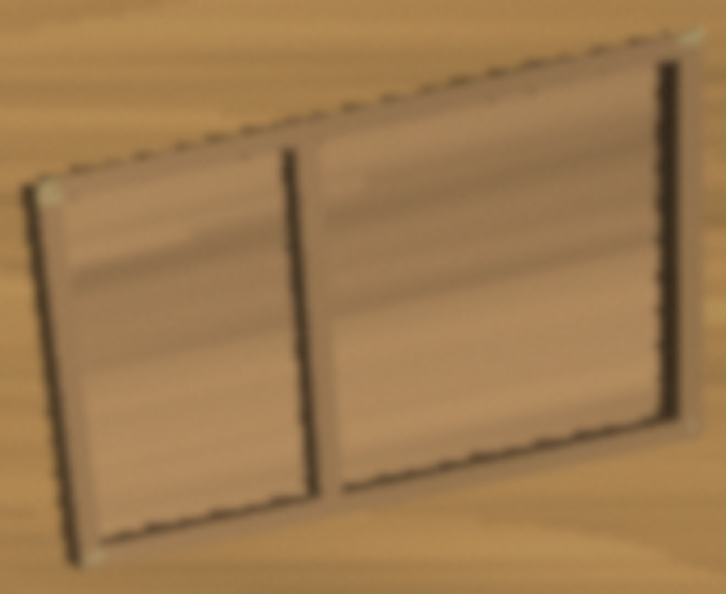

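```bash
python3 -m creep '[[0,0,0,-0.0223,0,0.027,0.8],[0,0,0,-0.0223,0,0.027,0.8],[0,0,0,-0.0223,0,0.027,0.8],[0,0,0,-0.0223,0,0.027,0.8],[0,0,0,-0.0223,0,0.027,0.8],[0,0,0,-0.0223,0,0.027,0.8],[0,0,0,0,0,0.03,0.8],[0,0,0,0,0,0,0.8],[0,0,0,0,0,0,0.8],[0,0,0,0,0,0,0.8],[0,0,0,0,0,0,0.8]]';python3 - <<'E'
from bm import *
im=snap('wrist','w32.png');go([.674,.068,0.0],down(180))
E
```

```text
time: 41.55
tool_pos: [0.6757, 0.0693, 0.0732]
tool_rot: [0.002, 0.0, 1.0, -0.0]
contact_force: [0.1, 0.2, 0.8]
gripper_width: 0.797
tcp [0.6758 0.0694 0.0734] t 41.6 shift [ 0.0021 -0.0014  0.0734] turn [-0.04  0.26 -0.01] rows 2.0 per [ 0.001  -0.0007  0.0367] [-0.02  0.13 -0.01]
```

View pics/w32.png

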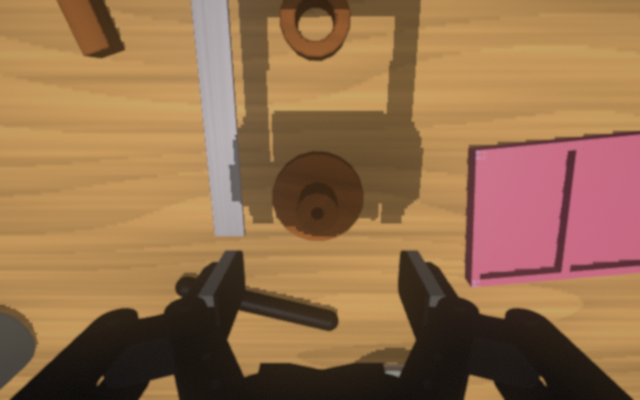

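```bash
python3 -m creep '[[0,0.13,0,0.001,-0.0005,0.025,0.7],[0,0.13,0,0.001,-0.0005,0.022,0.7],[0,0,0,0,0,0.016,0.7],[0,0,0,0,0,0.010,0.7],[0,0,0,0,0,0,0.7],[0,0,0,0,0,0,0.7],[0,0,0,0,0,0,0.7]]';python3 - <<'E'
from bm import *
im=snap('wrist','w33.png');st()
E
```

```text
time: 42.18
tool_pos: [0.6732, 0.0685, -0.0014]
tool_rot: [-0.001, -0.0, 1.0, -0.0]
contact_force: [-0.1, -0.7, 0.1]
gripper_width: 0.698
t 42.23 tcp [ 0.6734  0.0685 -0.0012] x [-1.    -0.     0.002] z [-0.002 -0.001 -1.   ] F [-1.3 -0.6 -0.1] w 0.702 j [-0.01  0.37  1.62 -0.    1.16 -1.58]
```

View pics/w33.png

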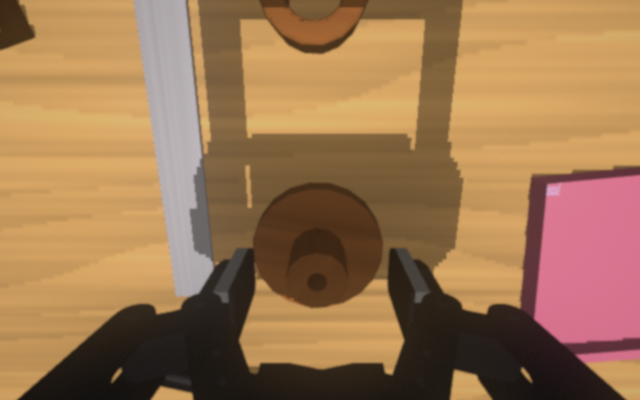

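```bash
python3 -m creep '[[0,0,0,0,0,0.002,0.5],[0,0,0,0,0,0,0],[0,0,0,0,0,0,0],[0,0,0,0,0,0,0],[0,0,0,0,0,0,0],[0,0,0,0,0,0,0],[0,0,0,0,0,0,0],[0,0,0,0,0,0,0]]';python3 -m creep '[[0,0,0,0,0,-0.02,0],[0,0,0,0,0,-0.035,0],[0,0,0,0,0,-0.035,0],[0,0,0,0,0,0,0],[0,0,0,0,0,0,0]]';python3 - <<'E'
from bm import *
im=snap('wrist','w34.png');st();go([.468,.321,.10],down(180))
E
```

```text
time: 42.9
tool_pos: [0.6726, 0.0685, -0.0043]
tool_rot: [-0.002, 0.0, 1.0, -0.0]
contact_force: [0.6, -0.4, 5.7]
gripper_width: 0.282
time: 43.32
tool_pos: [0.6742, 0.0685, 0.0877]
tool_rot: [-0.0, 0.0, 1.0, -0.0]
contact_force: [0.5, 0.1, -0.9]
gripper_width: 0.282
t 43.37 tcp [0.6724 0.0685 0.085 ] x [-1.     0.     0.005] z [-0.005 -0.001 -1.   ] F [ 0.   0.6 -1. ] w 0.281 j [-0.01  0.27  1.58 -0.    1.29 -1.58]
tcp [0.6724 0.0685 0.085 ] t 43.37 shift [ 0.2045  0.2524 -0.0142] turn [-0.03 -0.27 -0.01] rows 8.0 per [ 0.0256  0.0316 -0.0018] [-0.   -0.03 -0.  ]
```

View pics/w34.png

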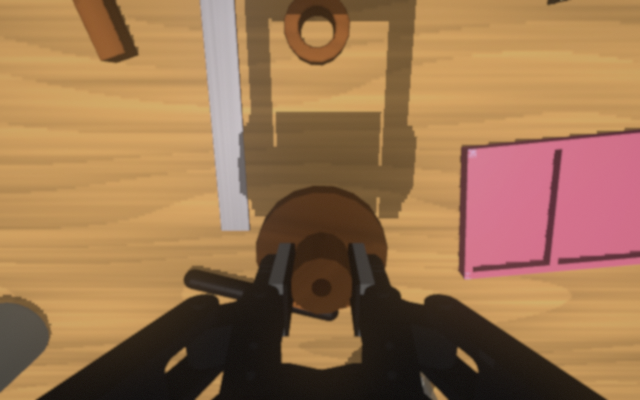

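```bash
python3 -m creep '[[0,0,0,0.0256,0.0316,-0.002,0],[0,0,0,0.0256,0.0316,-0.002,0],[0,0,0,0.0256,0.0316,-0.002,0],[0,0,0,0.0256,0.0316,-0.002,0],[0,0,0,0.0256,0.0316,-0.002,0],[0,0,0,0.0256,0.0316,-0.002,0],[0,0,0,0.0256,0.0316,-0.002,0],[0,0,0,0.0256,0.0316,-0.002,0],[0,0,0,0,0,0,0],[0,0,0,0,0,0,0],[0,0,0,0,0,0,0],[0,0,0,0,0,0,0]]';python3 - <<'E'
from bm import *
im=snap('wrist','w35.png');st();go([.468,.321,.002],down(180))
cal=manip.get_calibration('wrist')
def tr(p):
    a=np.radians(12.6);p=np.asarray(p,float)/1000;c,s=np.cos(a),np.sin(a)
    return np.stack([.4755+c*p[:,0]-s*p[:,1],.289+s*p[:,0]+c*p[:,1],p[:,2]],-1)
for y0,y1 in[(-12,78),(-78,-18)]:
    cv2.polylines(im,[proj(cal,tr([(-46,y0,13),(46,y0,13),(46,y1,13),(-46,y1,13)])).astype(np.int32)],True,(0,255,0),1)
cv2.imwrite('pics/w35b.png',im)
E
```

```text
time: 44.37
tool_pos: [0.4677, 0.3201, 0.1003]
tool_rot: [-0.004, 0.001, 1.0, -0.001]
contact_force: [0.3, -1.0, 0.0]
gripper_width: 0.28
t 44.42 tcp [0.4681 0.3201 0.1007] x [-1.     0.002  0.007] z [-0.007 -0.002 -1.   ] F [ 0.5 -0.2 -0.7] w 0.276 j [ 0.47  0.01  1.84  0.    1.3  -1.1 ]
tcp [0.4681 0.3201 0.1007] t 44.42 shift [-0.0006  0.0011  0.0987] turn [-0.09 -0.37 -0.11] rows 3.0 per [-0.0002  0.0004  0.0329] [-0.03 -0.12 -0.04]
```

View pics/w35b.png

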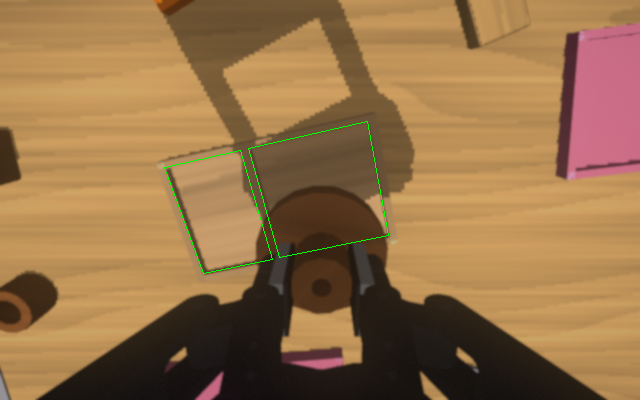

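```bash
python3 -m creep '[[0,-0.12,0,0,0.0005,0.033,0],[0,-0.12,0,0,0.0005,0.03,0],[0,-0.12,0,0,0,0.018,0],[0,0,0,0,0,0.009,0],[0,0,0,0,0,0.004,0],[0,0,0,0,0,0,0],[0,0,0,0,0,0,0]]';python3 -m creep '[[0,0,0,0,0,0.0025,0],[0,0,0,0,0,0,0]]'|grep -E 'pos|force';python3 -m creep '[[0,0,0,0,0,0.002,0],[0,0,0,0,0,0,0]]'|grep -E 'pos|force'
```

```text
time: 45.0
tool_pos: [0.4688, 0.3224, 0.009]
tool_rot: [0.001, 0.0, 1.0, 0.0]
contact_force: [0.7, -0.2, -0.7]
gripper_width: 0.278
tool_pos: [0.4685, 0.3227, 0.0066]
contact_force: [-0.4, -0.3, -0.5]
tool_pos: [0.4677, 0.3224, 0.0036]
contact_force: [0.2, -0.8, -0.3]
```

```bash
python3 -m creep '[[0,0,0,0,0,0.0015,0],[0,0,0,0,0,0,0]]'|grep -E 'pos|force';python3 -m creep '[[0,0,0,0,0,0.0015,0],[0,0,0,0,0,0,0]]'|grep -E 'pos|force'
```

```text
tool_pos: [0.4673, 0.3223, 0.0017]
contact_force: [-0.3, 0.3, 0.2]
tool_pos: [0.4677, 0.3224, 0.0007]
contact_force: [0.4, -0.5, 2.7]
```

Touching the floor, so I release and rise.

```bash
python3 -m creep '[[0,0,0,0,0,0,0.6],[0,0,0,0,0,0,0.6],[0,0,0,0,0,0,0.6],[0,0,0,0,0,0,0.6],[0,0,0,0,0,-0.02,0.6],[0,0,0,0,0,-0.035,0.6],[0,0,0,0,0,-0.035,0.8],[0,0,0,0,0,-0.035,0.8],[0,0,0,0.012,0,-0.035,0.8],[0,0,0,0.012,0,-0.03,0.8],[0,0,0,0.012,0,-0.03,0.8],[0,0,0,0.012,0,0,0.8],[0,0,0,0,0,0,0.8],[0,0,0,0,0,0,0.8],[0,0,0,0,0,0,0.8]]';python3 - <<'E'
from bm import *
im=snap('wrist','w36.png');st();go([.5613,.0675,.06],down(180))
cal=manip.get_calibration('wrist'); cv2.imwrite('pics/w36c.png',cv2.resize(im[130:330,210:410],None,fx=3,fy=3,interpolation=cv2.INTER_CUBIC))
E
```

```text
time: 46.92
tool_pos: [0.4187, 0.3219, 0.2182]
tool_rot: [-0.001, 0.0, 1.0, -0.001]
contact_force: [0.4, 0.2, 0.3]
gripper_width: 0.8
t 46.97 tcp [0.4188 0.3219 0.218 ] x [-1.     0.     0.002] z [-0.002 -0.002 -1.   ] F [ 0.3  0.  -0.4] w 0.801 j [ 0.52 -0.18  1.82 -0.    1.51 -1.06]
tcp [0.4188 0.3219 0.218 ] t 46.97 shift [-0.1429 -0.2539  0.1584] turn [-0.14 -0.1  -0.02] rows 8.0 per [-0.0179 -0.0317  0.0198] [-0.02 -0.01 -0.  ]
```

View pics/w36c.png

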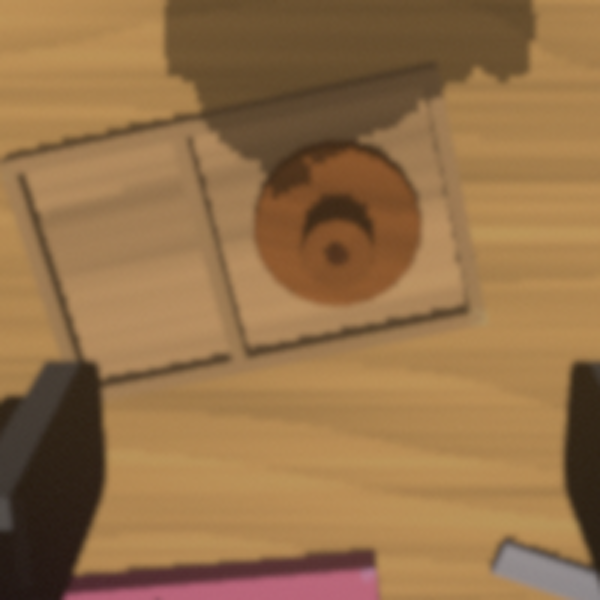

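```bash
python3 -m creep '[[0,0,0,-0.0179,-0.0317,0.008,0.8],[0,0,0,-0.0179,-0.0317,0.008,0.8],[0,0,0,-0.0179,-0.0317,0.008,0.8],[0,0,0,-0.0179,-0.0317,0.02,0.8],[0,0,0,-0.0179,-0.0317,0.02,0.8],[0,0,0,-0.0179,-0.0317,0.025,0.8],[0,0,0,-0.0179,-0.0317,0.025,0.8],[0,0,0,-0.0179,-0.0317,0.025,0.8],[0,0,0,0,0,0,0.8],[0,0,0,0,0,0,0.8],[0,0,0,0,0,0,0.8],[0,0,0,0,0,0,0.8]]';python3 - <<'E'
from bm import *
im=snap('wrist','w37.png');st();go([.5613,.0675,-.008],down(180))
fit('ring','wrist',.03,1)
E
```

```text
time: 47.97
tool_pos: [0.5597, 0.0748, 0.0862]
tool_rot: [0.001, -0.0, 1.0, -0.0]
contact_force: [-0.6, -0.5, 0.5]
gripper_width: 0.795
t 48.02 tcp [0.5599 0.0751 0.0867] x [-1.    -0.001 -0.003] z [ 0.003 -0.    -1.   ] F [-0.7  1.1  0.2] w 0.801 j [ 0.    0.02  1.86 -0.    1.26 -1.57]
tcp [0.5599 0.0751 0.0867] t 48.02 shift [-0.0012 -0.0075  0.0947] turn [-0.02  0.15  0.07] rows 3.0 per [-0.0004 -0.0025  0.0316] [-0.01  0.05  0.02]
ring wrist 0.69 rect [281 173 337 236] ctr mm [559.6  67.6] wh [44.9 38. ] ang 0.0 centroid [559.4  67.8]
```

View pics/w37.png

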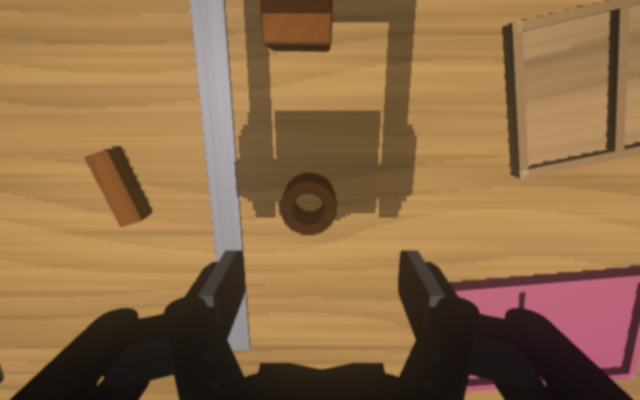

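```bash
python3 -m creep '[[0,0,0,-0.0006,-0.0025,0.02,0.68],[0,0,0,-0.0006,-0.0025,0.03,0.68],[0,0,0,0,-0.0025,0.025,0.68],[0,0,0,0,0,0.013,0.68],[0,0,0,0,0,0.006,0.68],[0,0,0,0,0,0,0.68],[0,0,0,0,0,0,0.68]]';python3 - <<'E'
from bm import *
im=snap('wrist','w38.png');st();go([.561,.0675,-.008],down(180))
E
```

```text
time: 48.65
tool_pos: [0.5618, 0.067, -0.007]
tool_rot: [0.002, -0.0, 1.0, -0.0]
contact_force: [-0.1, -0.2, 0.3]
gripper_width: 0.683
t 48.7 tcp [ 0.5623  0.0669 -0.0064] x [-1.    -0.    -0.004] z [ 0.004 -0.001 -1.   ] F [0.2 0.5 0.9] w 0.679 j [-0.01  0.14  1.9  -0.    1.09 -1.58]
tcp [ 0.5623  0.0669 -0.0064] t 48.7 shift [0.0013 0.0006 0.0016] turn [-0.03  0.24  0.03] rows 1.0 per [0.0013 0.0006 0.0016] [-0.03  0.24  0.03]
```

View pics/w38.png

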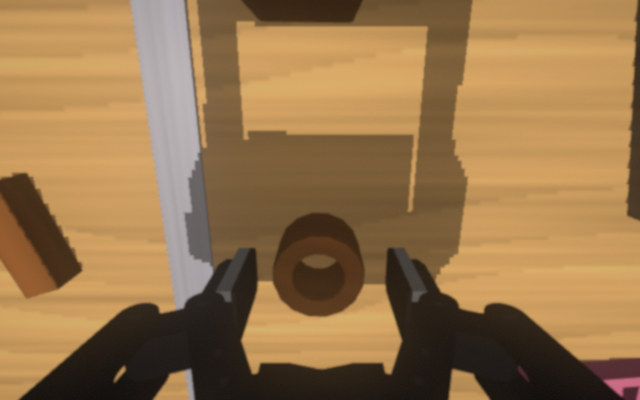

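```bash
python3 -m creep '[[0,0,0,0.001,0,0.002,0],[0,0,0,0,0,0,0],[0,0,0,0,0,0,0],[0,0,0,0,0,0,0],[0,0,0,0,0,0,0],[0,0,0,0,0,0,0],[0,0,0,0,0,0,0]]';python3 -m creep '[[0,0,0,0,0,-0.02,0],[0,0,0,0,0,-0.035,0],[0,0,0,0,0,-0.035,0],[0,0,0,0,0,-0.02,0],[0,0,0,0,0,0,0],[0,0,0,0,0,0,0]]';python3 - <<'E'
from bm import *
im=snap('wrist','w39.png');st();go([.486,.242,.10],down(192.6)); T=down(192.6); print(T.inv().apply(np.array([.486,.242,.10])-manip.state()['tool_pos']).round(4))
E
```

```text
time: 49.28
tool_pos: [0.5615, 0.0666, -0.0082]
tool_rot: [0.002, 0.0, 1.0, -0.0]
contact_force: [-0.8, 0.5, 7.0]
gripper_width: 0.435
time: 49.78
tool_pos: [0.5608, 0.0666, 0.1015]
tool_rot: [0.002, 0.0, 1.0, -0.0]
contact_force: [-0.7, -0.3, -0.2]
gripper_width: 0.438
t 49.83 tcp [0.5593 0.0666 0.0994] x [-1.     0.    -0.001] z [ 0.001 -0.001 -1.   ] F [ 0.3  0.4 -0.2] w 0.435 j [-0.01 -0.    1.86 -0.    1.29 -1.58]
tcp [0.5593 0.0666 0.0994] t 49.83 shift [ 0.0734  0.1754 -0.0007] turn [ -0.04   0.04 -12.61] rows 5.0 per [ 0.0147  0.0351 -0.0001] [-0.01  0.01 -2.52]
[ 0.0333  0.1872 -0.0006]
```

View pics/w39.png

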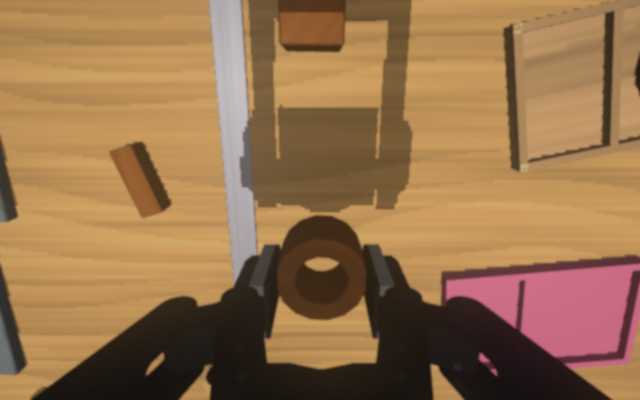

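```bash
python3 -m creep '[[0,0,-6.3,0,0,0,0],[0,0,-6.3,0,0,0,0],[0,0,0,0.0066,0.0371,0,0],[0,0,0,0.0066,0.0371,0,0],[0,0,0,0.0066,0.0371,0,0],[0,0,0,0.0066,0.0371,0,0],[0,0,0,0.0066,0.0371,0,0],[0,0,0,0,0,0,0],[0,0,0,0,0,0,0],[0,0,0,0,0,0,0],[0,0,0,0,0,0,0]]';python3 - <<'E'
from bm import *
im=snap('wrist','w40.png');st();go([.4864,.240,-.003],down(192.6))
E
```

```text
time: 50.75
tool_pos: [0.4868, 0.2393, 0.0984]
tool_rot: [-0.0, -0.109, 0.994, -0.001]
contact_force: [-0.1, -0.8, -0.5]
gripper_width: 0.438
t 50.8 tcp [0.4871 0.2392 0.0987] x [-0.976 -0.216  0.   ] z [-0.    -0.001 -1.   ] F [-0.3 -0.5 -0.3] w 0.441 j [ 0.32 -0.05  1.9  -0.    1.29 -1.47]
tcp [0.4871 0.2392 0.0987] t 50.8 shift [0.0005 0.0011 0.1017] turn [-0.07 -0.02 -0.11] rows 3.0 per [0.0002 0.0004 0.0339] [-0.02 -0.01 -0.04]
```

View pics/w40.png

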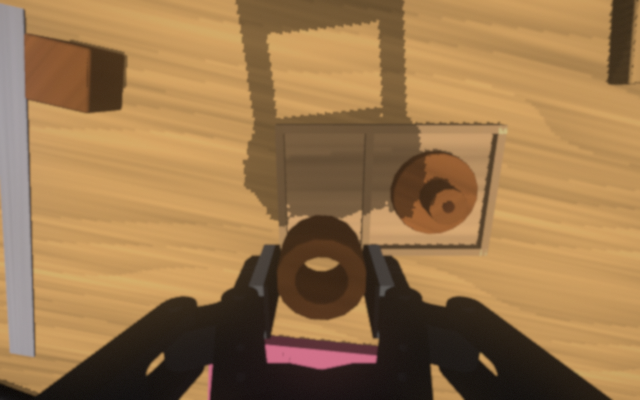

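```bash
python3 -m creep '[[0,0,0,0,0.0005,0.033,0],[0,0,0,0,0.0005,0.033,0],[0,0,0,0,0,0.02,0],[0,0,0,0,0,0.009,0],[0,0,0,0,0,0.003,0],[0,0,0,0,0,0,0],[0,0,0,0,0,0,0]]'|grep -E 'pos|force';python3 -m creep '[[0,0,0,0,0,0.002,0],[0,0,0,0,0,0,0]]'|grep -E 'pos|force';python3 -m creep '[[0,0,0,0,0,0.0015,0],[0,0,0,0,0,0,0]]'|grep -E 'pos|force'
```

```text
tool_pos: [0.4884, 0.2414, 0.0031]
contact_force: [-0.7, 0.1, -0.7]
tool_pos: [0.4881, 0.2417, 0.001]
contact_force: [0.5, -0.3, -0.3]
tool_pos: [0.4873, 0.2416, -0.0014]
contact_force: [-0.1, -0.5, 0.0]
```

```bash
python3 -m creep '[[0,0,0,0,0,0.0015,0],[0,0,0,0,0,0,0]]'|grep -E 'pos|force';python3 - <<'E'
from bm import *
im=snap('wrist','w41.png');st()
E
```

```text
tool_pos: [0.4872, 0.2415, -0.0032]
contact_force: [-0.2, 1.0, 1.1]
t 51.93 tcp [ 0.4872  0.2415 -0.0032] x [-0.976 -0.218 -0.002] z [ 0.002 -0.    -1.   ] F [-0.4  0.2  0.6] w 0.436 j [ 0.32  0.09  1.95 -0.    1.1  -1.47]
```

View pics/w41.png

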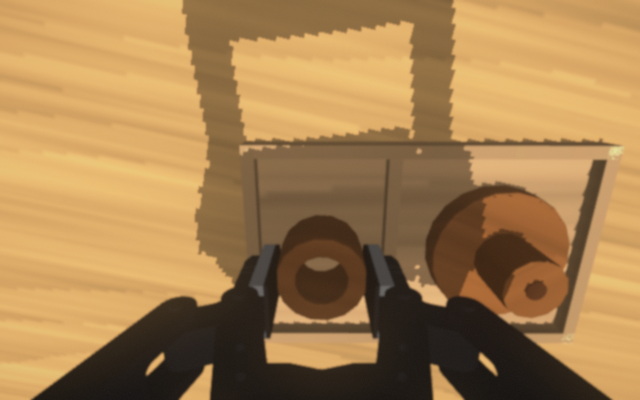

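Release and rise, then check.

```bash
python3 -m creep '[[0,0,0,0,0,0.0005,0.58],[0,0,0,0,0,0,0.58],[0,0,0,0,0,0,0.58],[0,0,0,0,0,0,0.58],[0,0,0,0,0,-0.015,0.58],[0,0,0,0,0,-0.03,0.58],[0,0,0,0,0,-0.035,0.6],[0,0,0,0,0,-0.035,0.6],[0,0,0,0.015,0,-0.035,0.6],[0,0,0,0.02,0,-0.035,0.6],[0,0,0,0.02,0,-0.035,0.6],[0,0,0,0,0,0,0.6],[0,0,0,0,0,0,0.6],[0,0,0,0,0,0,0.6]]';python3 - <<'E'
from bm import *
im=snap('wrist','w42.png');st()
T=snap('top','top42.png');S=snap('side','side42.png')
cv2.imwrite('pics/top42c.png',cv2.resize(T[85:265,220:550],None,fx=2.4,fy=2.6,interpolation=cv2.INTER_CUBIC))
cv2.imwrite('pics/side42c.png',cv2.resize(S[100:170,290:360],None,fx=8,fy=8,interpolation=cv2.INTER_CUBIC))
for n,z in[('cube',.04),('short_stick',.018),('stick',.06)]: fit(n,'top',z,1)
E
```

```text
time: 53.1
tool_pos: [0.4328, 0.2295, 0.2158]
tool_rot: [0.001, -0.11, 0.994, -0.0]
contact_force: [-0.4, 1.5, 0.1]
gripper_width: 0.602
t 53.15 tcp [0.4325 0.2293 0.2146] x [-0.976 -0.218  0.001] z [-0.001 -0.001 -1.   ] F [-1.1  0.2 -0.9] w 0.602 j [ 0.34 -0.28  1.91 -0.    1.51 -1.45]
cube top 0.84 rect [341 204 359 220] ctr mm [438.9  62.3] wh [41.  40.4] ang 0.8 centroid [438.  63.]
short_stick top 0.48 rect [397 166 409 186] ctr mm [548.8 -71.1] wh [55.7 20.9] ang 17.3 centroid [547.8 -71.3]
stick top 0.8 rect [510 180 523 225] ctr mm [ 477.1 -342.5] wh [26.7 98.9] ang 86.1 centroid [ 478.7 -343.6]
```

View pics/w42.png

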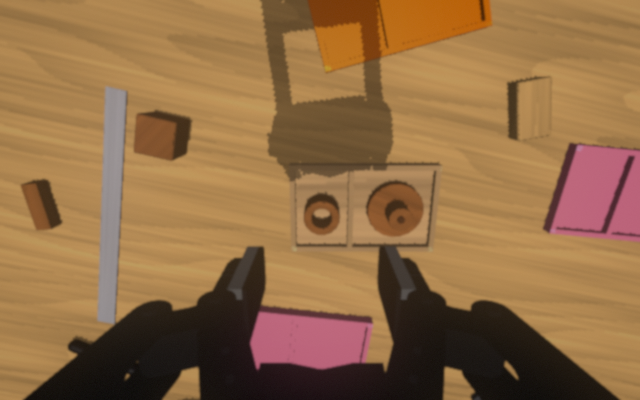

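View pics/top42c.png

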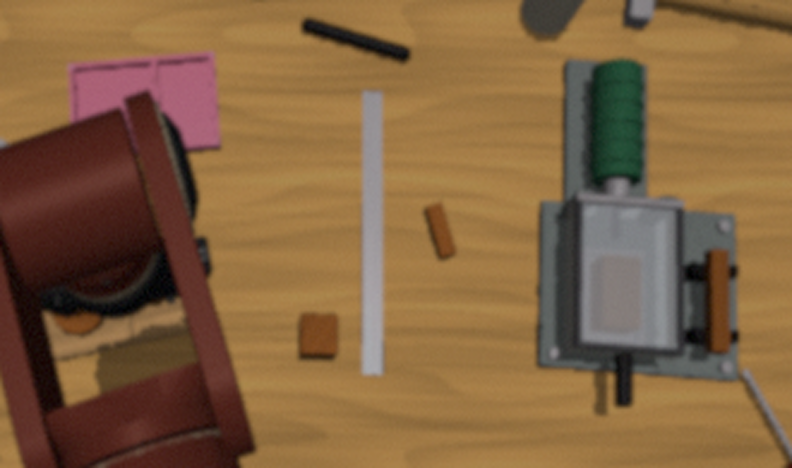

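View pics/side42c.png

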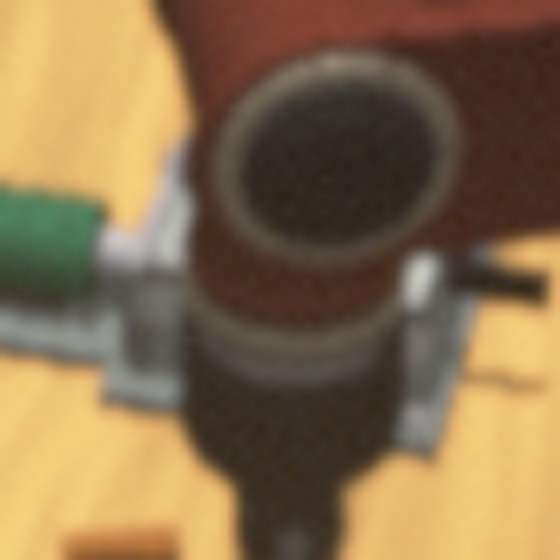

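```bash
python3 - <<'E'
from bm import *
c=manip.get_calibration('wrist');s=manip.state();r=rot(s['tool_rot'])
off=r.inv().apply(c['xyz']-s['tool_pos']);rr=r.inv()*rot(c['attitude'])
T=down(176.9);cal=dict(c);cal['xyz']=np.array([.4489,-.2865,.2356])+T.apply(off);q=(T*rr).as_quat();cal['attitude']=[q[3],q[0],q[1],q[2]]
Qb=np.array([.482,-.284]);a=-.054
def tob(p): d=p[:2]-Qb;return np.array([np.cos(a)*d[0]+np.sin(a)*d[1],-np.sin(a)*d[0]+np.cos(a)*d[1]])
P=np.array([tob(onz(cal,225+x/4-.4,115+y/3.75-.4,.06)) for x,y in[(456,192),(615,190),(606,425),(456,425)]])*1000;print(P.round(1),P.mean(0))
# wheel / ring in tray
A=np.radians(12.6)
def tt(p): d=p[:2]-np.array([.4755,.289]);return np.array([np.cos(A)*d[0]+np.sin(A)*d[1],-np.sin(A)*d[0]+np.cos(A)*d[1]])*1000
print('wheel',tt(onz(c,395,208,.019)),'ring',tt(onz(c,322,213,.035)))
E
```

```text
[[-34.6  14.8]
 [-35.1  55.1]
 [ 33.5  56.1]
 [ 33.4  15.8]] [-0.70181689 35.43234652]
wheel [-4.61125106 34.58275832] ring [ -4.55842069 -46.92303207]
```

All the positions are within tolerance and the gripper is clear of everything, so I'm handing in.

```bash
python3 -c "
from plant import manip
print(manip.job_done())"
```

```text
the job is handed in; nothing more can be done
None
```

Both kits are made up and I handed the job in at about 53 s; the system reported no verdict. I opened the guard to about 1.78 rad by my estimate, laid the block in the nest and pressed the guard shut. Then I laid the long stick on the rests and put the wheel and ring in the tray.

My last checks, all from camera images:

| Item | Frame | Position (mm) | Target (mm) |
|---|---|---|---|
| Block | borer | (-1, 35) | (0, 35) |
| Stick | borer | about (-2, -62) | (0, -65) |
| Wheel, hub up | tray | (-5, 35) | (0, 33) |
| Ring | tray | (-5, -47) | (0, -48) |

- **Block and stick:** the block looks flat in the nest, and the stick is seated on both rests.
- **Guard:** its handle appears where it should be at 0 rad, and the press met a firm stop at about 17 N. In the last side picture the arm hid part of the guard, but the handle still showed in the closed position.
- **Spares:** the cube and short stick measured within about 3 mm of where they started, which is within measurement error.

**What disagreed:** the real fingertips sat about 20 mm above the tool point the robot reports. My first try at the stick therefore closed on air above it. My first guard press stopped short at about 0.07 rad, so I pressed again until it met the stop. I corrected for this offset in all later grasps and releases.

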